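# Pry the battery cover off a wooden lantern plinth

## Task

Take the green-handled pry tool, put its flat blade into the notch of the lantern plinth with the orange battery cover, and lever the cover up out of its two clips, without your fingers pushing on it. Leave the cover loose, its notched edge clearly raised or the cover right off, then lay the pry tool flat on the table and let go. Leave the other plinth with the blue cover shut, and do not knock anything else about.

Things in the scene. Friction and masses are not known exactly. Their poses are not given: they have to be found in the camera images.
- pry_tool: Pry tool flat on the table: green handle 100 long (x) x 18 wide x 28 high, black band at its front end; a flat steel blade, 20 wide, 3 thick, sticks out 70 beyond the handle along +x at its half height. Origin: centre of the handle's underside; x towards the blade, z up. 120 g. Grip it firmly (about 50 N) from above across the handle, 15 to 20 ahead of the origin.
- pry_tip (a point): The end of the pry tool's blade, at the middle of its width and thickness: 120 ahead of the tool's origin and 14 above the handle's underside. Axes as the tool's.
- plinth_a: Plinth with the ORANGE cover, the one to open: pale plywood box, 110 x 110 in plan, 90 high, fixed to the table, hollow under the cover. Origin: centre of its underside; z up; its -x face, turned roughly to the robot, has the notch. Two black clip housings, 10 high, stand on its top left and right near the front, each with a sprung steel stud 9 in diameter reaching over the cover's edge.
- plinth_a_notch (a point): Centre of the notch on plinth_a's outer -x face, 55 ahead of its centre, 80.5 above the table; axes as the plinth's, the blade goes in along +x. Slot 46 wide (y) through the 8 thick wall, open at the top; its floor (sill, the fulcrum) is 75 above the table, the cover's underside 86, from 9.5 behind the outer face. 70 free depth inside; blade tip 40 in from the outer face is good.
- cover_orange: Orange snap-fit cover 70 x 70 x 4, 30 g, flush with the plinth's top, held by the two clip studs and, at its far (+x) edge, a fixed black keeper strip 4 over it. Origin: centre of its underside; axes as the plinth's. Forced up (5 to 8 N) it tips about that edge; once its notched edge is 10 to 11 up the studs slip under it and it stays up by itself. A blade 40 in, tilted about the sill, needs some 24 degrees.
- cover_orange_lip (a point): Middle of the lower edge of the orange cover on its notched (-x) side: 35 in front of the cover's centre, 86 above the table while shut.
- plinth_b: The other plinth, of the same shape and size, fixed, with the BLUE cover: to be left alone. Origin and axes as for the first. The two plinths stand left and right in either order.
- cover_blue: Blue cover of the other plinth, same shape as the orange one; must stay shut. Origin: centre of its underside.
- phone: Bystander: black phone 150 x 72 x 9 lying on the table. Origin: centre of its underside.
- water_bottle: Bystander: clear bottle with a black cap, 62 in diameter, 190 high. Origin: centre of its base.
- glue_brush: Bystander: brush lying on the table. Origin on its underside.
- glue_pot: Bystander: white jar with a red lid, 52 in diameter, 70 high. Origin: centre of its base.
Things that resemble listed ones, but are neither listed nor needed, are in the scene too. Leave any red or white look-alike of the cover_orange alone.

How it is judged:
By the outcome, as a careful person would: the job done as asked, in the order asked, and still so for the second after the job is handed in, with the robot touching nothing.
It also fails if it takes over 53 s, if anything falls off the work surface, if the arm or the gripper's body presses on something with over 40 N, if the wrist force passes 120 N, or if a joint passes its speed limit or range.

## Robot

A 7-joint arm with a two-finger parallel gripper is mounted at the origin on the work surface. World frame = base frame: x ahead of the robot, y to its left, z up, the work surface at z = 0. Lengths are in m, angles in degrees, forces in N, time in s.
With the tool pointing down it reaches from about 0.425 to 0.875 m from the base axis. Payload 4.7 kg.
Tool frame: the origin (TCP) lies midway between the tips of the shut fingers; the grasp point (between the pads) lies env.grip_point_offset behind it (env.grip_point_offset is the distance from the TCP to the grasp point, in m); x points along the fingers, y is the direction in which the jaws open and shut, and the axes are right-handed (so a half turn about x gives the same grasp; the last joint's range is limited). The gripper opens to 87 mm and grips with 3 to 60 N. Pads are 19 mm wide; open, the fingers measure 117 mm over their backs; the gripper's body (75 mm by 190 mm) begins 51 mm behind the grasp point.
Start: joints at [68.245, 18.392, -4.016, 83.108, 1.295, 78.541, -3.26], TCP at [0.249, -0.6, 0.185] pointing down, gripper open.
Joint ranges: [-163.93, 163.93], [-17.29, 119.83], [-79.2, 71.16], [3.27, 140.29], [-89.18, 269.18], [5.43, 117.66], [-154.24, 154.24]. Speed limits (degrees/s): [147.25, 147.25, 180, 180, 180, 180, 180].

## Interface

Orientations are given as [roll, pitch, yaw] about the fixed x, y, z axes, in that order (R = Rz(yaw) Ry(pitch) Rx(roll)).
In Python, from cell import readout, read_camera, camera_params, sign_off, spot_in, pinpoint, env gives the robot as it stands.
- The arm moves only by the shell command python3 -m pendant 'ROWS' [OPENING] [FORCE]. ROWS is a JSON object of lists of equal length, an entry for each row: "xyz": the shift along the world's x, y, z in m, a list of three; "turn": the turn about the world's z in rad. A call has 1 to 10 rows; each row shifts and turns the pose as measured when the row begins; what a row does not reach is not made up. A row lasts 1/8 s, in which the tool goes at most 62.5 mm and 10.7 degrees, less where a joint would pass 70% of its speed; a pose out of reach is approached as far as the arm can. A call is refused whole if a number of a shift passes 0.0625 or a number of a turn 0.188, either way. A call with a gripper value outside its range is refused whole. OPENING is the opening, from 0 (shut) to 1 (fully open), set as the call begins (- or left out, the last holds). The fingers move at their own pace and stop on an object; FORCE is the grip in N (left out, the last holds). Time passes only in rows, so rows that do not move let the fingers close. It gives the time, the measured TCP pose, the force and the opening at its end, in the units of the state.
- readout.get_obs(): the state, without advancing time (a new reading comes with each control period).
- read_camera(name): name is "scene" or "top"; returns the picture (480x640x3 uint8, red, green, blue); there is no depth.
- camera_params(name): a dict with "fx", "fy", "cx", "cy" (pixels), "k1" (the pictures are not rectified: a ray, as slopes to the right and down, at radius r is drawn at 1 + k1 r^2 times it, then the intrinsics apply), "rvec" (rotation vector, rad) and "tvec" (3), from world to camera coordinates, as OpenCV has them. Camera axes: x right, y down, z forward; pixel columns grow to the right and rows downward; lengths in m; the calibration is good to about 2 mm. A picture is of the moment at which its call begins. camera_params takes no time and is no camera call.
- sign_off(): hands the job in, once; it reports no verdict.
Trained networks look in the newest picture that a camera, given by its name, has taken for a name from the list of things; names that differ only in an ending like _2 or _b are one class to them, and where a whole thing is asked for, a point or a joint stands for the part that bears it (a point fixed in the world has none). Each returns a list of dicts, best first, with "score" (0 to 1); they miss things now and then, are a little off and sometimes report something else, mostly with a low value. They report only what shows in the picture. A call takes as long as a camera call. They do not tell look-alikes from the thing itself.
- spot_in(camera, name): "at" ([x, y, z] in m, in the coordinates of the camera as it stood for that picture, good to about 4 mm: the middle of the surface that is visible of it).
- pinpoint(camera, name): "at" ([x, y, z] in m, in the coordinates of the camera as it stood for that picture, good to about 4 mm: a listed point, or the origin of a listed thing).
The state is a dict: "time_s": time; "qpos": joint angles; "joint_velocities": joint speeds; "effort": joint torques, N m; "tool_pos": TCP position; "tool_rot": TCP orientation; "force": force on the tool from outside, world axes, zero at the start; "wrist_torque": the same for the moment, N m; "grip_width": finger opening in m.
Only numpy, scipy, OpenCV 4.12 (cv2) and the standard library are available. Lean on these libraries where they do the work, as an engineer would, in place of code of your own. Each camera call takes 0.05 s, during which the arm holds its last target.

## Working session

There is one attempt and no reset: what is moved stays moved. The work goes in short steps, Python scripts to look and compute and a shell command to move; the robot and the scene stay as the last step left them, time stands still between calls to the robot, and variables do not carry over. Pictures are saved under pics/ and viewed, and the job is handed in when it is done.

```bash
ls; mkdir -p pics
cat > h.py <<'E'
import numpy as np, cv2
from cell import readout, read_camera, camera_params, spot_in, pinpoint, env
def w(cam,p):
    c=camera_params(cam); R=cv2.Rodrigues(np.array(c["rvec"],float))[0]
    return R.T@(np.array(p)-np.array(c["tvec"]).ravel())
def ray(cam,u,v,z):
    c=camera_params(cam); R=cv2.Rodrigues(np.array(c["rvec"],float))[0]
    d=np.array([(u-c["cx"])/c["fx"],(v-c["cy"])/c["fy"]]); s=d.copy()
    for _ in range(20): s=d/(1+c["k1"]*(s@s))
    o=-R.T@np.array(c["tvec"]).ravel(); r=R.T@np.array([s[0],s[1],1]); return o+r*(z-o[2])/r[2]
def px(cam,P):
    c=camera_params(cam); R=cv2.Rodrigues(np.array(c["rvec"],float))[0]
    q=R@np.array(P)+np.array(c["tvec"]).ravel(); s=q[:2]/q[2]; s=s*(1+c["k1"]*(s@s))
    return np.array([c["fx"]*s[0]+c["cx"],c["fy"]*s[1]+c["cy"]])
def snap(cam,name):
    im=read_camera(cam); cv2.imwrite(f"pics/{name}.png",im[:,:,::-1]); return im
E
python3 - <<'E'
from h import *
for c in("scene","top"): snap(c,c+"0"); print(camera_params(c), w(c,[0,0,0]))
for c in("scene","top"):
  for n in ["pry_tool","pry_tip","plinth_a","plinth_a_notch","cover_orange","cover_orange_lip","cover_blue","phone","water_bottle","glue_pot","glue_brush"]:
    print(c,n,[(round(d["score"],2),w(c,d["at"]).round(3).tolist(),px(c,w(c,d["at"])).round().tolist()) for d in pinpoint(c,n)[:3]])
o=readout.get_obs(); print(o, env.grip_point_offset)
E
```

```text
pics
{'fx': 529.697151180942, 'fy': 529.697151180942, 'cx': 320.7865074556012, 'cy': 235.21389792821228, 'k1': -0.09914402342102469, 'rvec': array([ 2.22922682,  0.64506737, -0.30631071]), 'tvec': array([-0.51141529, -0.13003861,  1.43306095])} [ 1.06277484 -0.69018731  0.85221503]
{'fx': 509.86653816268864, 'fy': 509.86653816268864, 'cx': 330.78812788090346, 'cy': 242.27632847639575, 'k1': -0.054607062862240825, 'rvec': array([ 1.95075759, -2.28033111,  0.22810545]), 'tvec': array([0.07104267, 0.58021602, 1.09668815])} [0.35595    0.01386535 1.19060066]
scene pry_tool []
scene pry_tip [(0.59, [0.573, 0.013, 0.012], [311.0, 260.0])]
scene plinth_a [(0.81, [0.619, 0.189, 0.002], [366.0, 226.0]), (0.76, [0.662, -0.175, -0.003], [297.0, 337.0])]
scene plinth_a_notch [(0.69, [0.564, 0.207, 0.082], [351.0, 189.0]), (0.32, [0.607, 0.195, 0.084], [365.0, 197.0])]
scene cover_orange [(0.92, [0.609, 0.19, 0.085], [365.0, 198.0]), (0.65, [0.815, 0.196, -0.003], [442.0, 256.0]), (0.41, [0.578, 0.336, -0.002], [380.0, 192.0])]
scene cover_orange_lip [(0.74, [0.783, 0.181, -0.002], [426.0, 254.0]
[... 1430 characters left out ...]
0, 306.0])]
{'time_s': 1.2, 'qpos': array([68.24357312, 18.39023064, -4.01699832, 83.10425763,  1.29611775,
       78.54228507, -3.26134129]), 'joint_velocities': array([-0.01103335,  0.05365656,  0.00283063, -0.03925253, -0.07370733,
       -0.05242375, -0.03323207]), 'effort': array([ 1.78360979e-04, -4.91110682e+01, -4.02965639e-01, -3.12770927e+01,
       -6.37359777e-02,  3.36458115e-02,  3.81835730e-05]), 'tool_pos': array([ 0.24940896, -0.60029505,  0.18473476]), 'tool_rot': array([ 67.60629533,  89.99089053, -89.82882149]), 'force': array([ 0.25716306,  0.11453441, -0.1846029 ]), 'wrist_torque': array([-0.01272303,  0.06066405,  0.00152509]), 'grip_width': 0.08728234157814553} 0.0187
```

View pics/scene0.png

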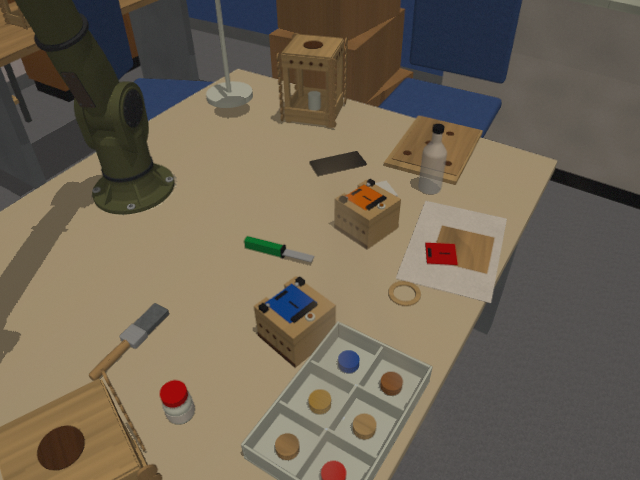

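View pics/top0.png

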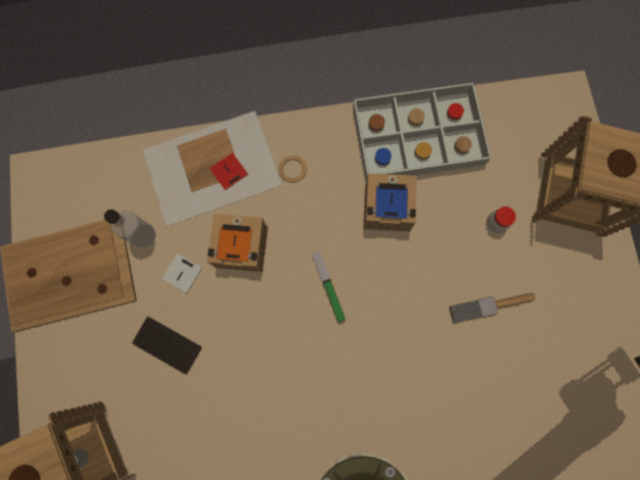

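Run:
```python
import cv2,numpy as np
im=cv2.imread("pics/top0.png")
a=cv2.resize(im[205:280,195:280],None,fx=7,fy=7,interpolation=cv2.INTER_CUBIC)
cv2.imwrite("pics/cropA.png",a)
a=cv2.resize(im[245:325,300:360],None,fx=7,fy=7,interpolation=cv2.INTER_CUBIC)
cv2.imwrite("pics/cropT.png",a)
im=cv2.imread("pics/scene0.png")
a=cv2.resize(im[170:255,320:420],None,fx=7,fy=7,interpolation=cv2.INTER_CUBIC)
cv2.imwrite("pics/cropS.png",a)
```

```text
(no output)
```

View pics/cropA.png

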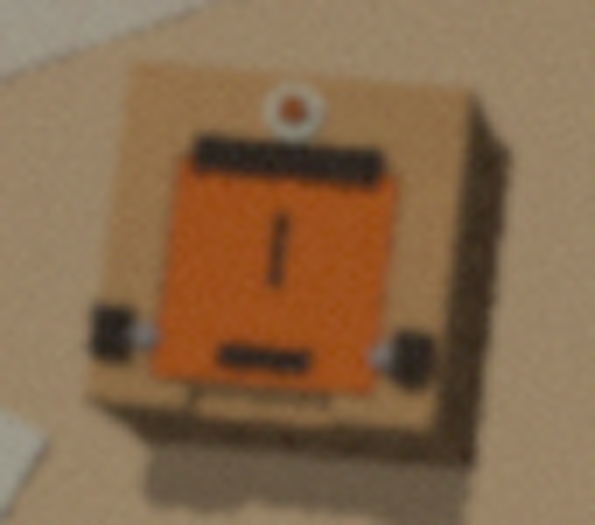

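View pics/cropT.png

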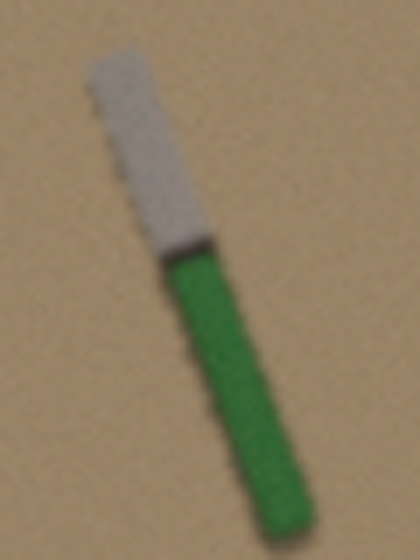

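View pics/cropS.png

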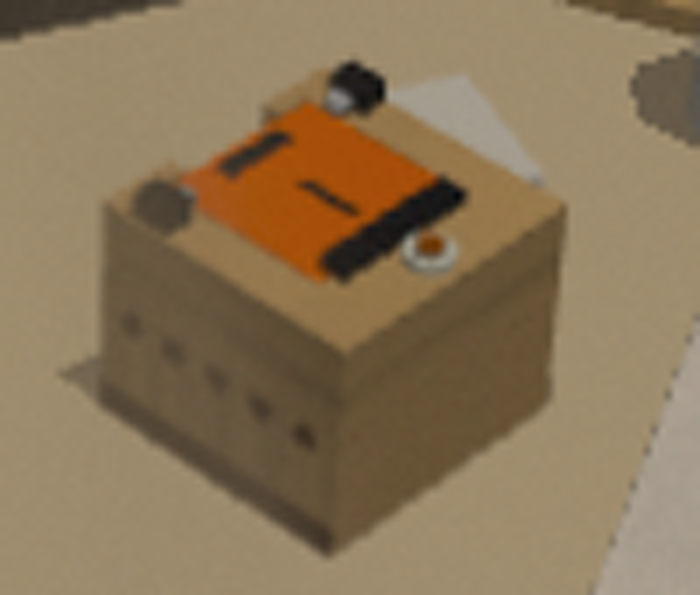

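Run:
```python
from h import *
f=lambda x,y,z,ox,oy:ray("top",x/7-.43+ox,y/7-.43+oy,z)
C=[f(x,y,.09,195,205) for x,y in[(133,65),(475,92),(435,430),(88,400)]]
print(np.round(C,4).tolist(),np.mean(C,0))
for i in range(4):
  d=C[(i+1)%4]-C[i]; print(np.linalg.norm(d),np.degrees(np.arctan2(d[1],d[0])))
K=[f(x,y,.09,195,205) for x,y in[(185,160),(398,182),(372,392),(152,376)]]
print(np.mean(K,0)); 
for i in range(4):
  d=K[(i+1)%4]-K[i]; print(np.linalg.norm(d),np.degrees(np.arctan2(d[1],d[0])))
e=[f(287,530,.014,300,245),f(188,250,.028,300,245),f(118,58,.0155,300,245)]
print(np.round(e,4))
im=read_camera("top").astype(int)
m=(im[:,:,1]>im[:,:,0]*1.5)&(im[:,:,1]>im[:,:,2]*1.5)&(im[:,:,1]>60)
v,u=np.nonzero(m); k=(u>300)&(u<360)&(v>245)&(v<330);P=np.array([ray("top",a,b,.026)[:2] for a,b in zip(u[k],v[k])])
mu=P.mean(0);d=np.linalg.svd(P-mu)[2][0]; t=(P-mu)@d; print(len(P),mu,np.degrees(np.arctan2(d[1],d[0])),t.min(),t.max())
for c in("scene","top"):
  read_camera(c)
  for n in ["pry_tool","plinth_a","plinth_a_notch","cover_orange","cover_orange_lip"]:
    print(c,n,[(round(d["score"],2),w(c,d["at"]).round(3).tolist()) for d in pinpoint(c,n)[:2]])
```

```text
[[0.6826, 0.2302, 0.09], [0.6567, 0.1231, 0.09], [0.5507, 0.1494, 0.09], [0.5769, 0.256, 0.09]] [0.61673608 0.18968318 0.09      ]
0.1102020137378522 -103.61021610727178
0.1091843558148539 166.05840339528532
0.10981406121557437 76.17575385805362
0.1087725879337714 -13.738092395735922
[0.60686411 0.1927026  0.09      ]
0.06848483713064918 -104.95373930976534
0.06766295574172788 165.95483491666616
0.06962773959273495 76.93989319561831
0.06995524219806322 -14.9799078435229
[[ 0.4099 -0.0149  0.014 ]
 [ 0.5041  0.0031  0.028 ]
 [ 0.5731  0.0162  0.0155]]
255 [ 0.45498   -0.0068089] -167.9734484626841 -0.046958374041701174 0.04602459268002805
scene pry_tool [(0.68, [0.461, -0.008, -0.001])]
scene plinth_a [(0.88, [0.659, -0.172, -0.004]), (0.57, [0.619, 0.187, 0.002])]
scene plinth_a_notch [(0.83, [0.564, 0.205, 0.083]), (0.24, [0.46, -0.009, -0.004])]
scene cover_orange [(0.82, [0.611, 0.194, 0.087]), (0.73, [0.817, 0.197, -0.002])]
scene cover_orange_lip [(0.74, [0.781, 0.182, 0.001]), (0.68, [0.574, 0.193, 0.089])]
top pry_tool [(0.66, [0.456, -0.01, 0.001]), (0.46, [0.584, -0.422, 0.003])]
top plinth_a [(0.78, [0.66, -0.165, -0.002]), (0.56, [0.616, 0.187, 0.002])]
top plinth_a_notch [(0.97, [0.563, 0.204, 0.078])]
top cover_orange [(0.75, [0.58, 0.338, 0.002]), (0.64, [0.607, 0.19, 0.085])]
top cover_orange_lip [(0.98, [0.61, 0.318, 0.002]), (0.91, [0.78, 0.185, -0.004])]
```

```bash
cat >> h.py <<'E'
from scipy.spatial.transform import Rotation as Ro
def state():
    o=readout.get_obs(); R=Ro.from_euler("xyz",o["tool_rot"],degrees=True).as_matrix()
    print("t",o["time_s"],"tcp",o["tool_pos"].round(4),"jaw",R[:,1].round(3),np.degrees(np.arctan2(R[1,1],R[0,1])).round(2),"x",R[:,0].round(3),"F",o["force"].round(1),"T",o["wrist_torque"].round(2),"w",round(o["grip_width"],4))
    return o
E
python3 - <<'E'
from h import *
state()
E
```

```text
t 1.85 tcp [ 0.2494 -0.6003  0.1847] jaw [ 0.384 -0.923  0.   ] -67.43 x [ 0. -0. -1.] F [ 0.2  0.4 -0.5] T [ 0.01 -0.    0.06] w 0.0869
```

```bash
python3 -m pendant '{"xyz":[[0.022,0.058,0],[0.022,0.058,0],[0.022,0.058,0],[0.022,0.058,0],[0.022,0.058,0],[0.022,0.058,0],[0.022,0.058,0],[0.022,0.058,0],[0.022,0.058,0],[0.022,0.058,0]],"turn":[-0.02,-0.02,-0.02,-0.02,-0.02,-0.02,-0.02,-0.02,-0.02,-0.013]}' 1 50; python3 -c "
from h import *
state()"
```

```text
time_s: 3.1
tool_pos: [0.4673, -0.0176, 0.1857]
tool_rot: [115.5, 89.5, -54.0]
force: [0.1, 0.0, 1.2]
grip_width: 0.0868
t 3.1 tcp [ 0.4673 -0.0176  0.1857] jaw [ 0.183 -0.983  0.008] -79.48 x [ 0.005 -0.007 -1.   ] F [0.1 0.  1.2] T [-0.   -0.03 -0.04] w 0.0868
```

```bash
python3 -m pendant '{"xyz":[[0.007,0.013,-0.04],[0,0,-0.04],[0,0,-0.04],[0,0,-0.02],[0,0,0]],"turn":[0.017,0,0,0,0]}'; python3 -c "
from h import *
state(); snap('top','top1'); snap('scene','scene1')
for c in ('top','scene'):
  for n in ('pry_tool','pry_tip'):
    print(c,n,[(round(d['score'],2),w(c,d['at']).round(3).tolist()) for d in pinpoint(c,n)[:2]])
im=cv2.imread('pics/top1.png');cv2.imwrite('pics/top1c.png',cv2.resize(im[220:380,250:450],None,fx=4,fy=4))"
```

```text
time_s: 3.72
tool_pos: [0.4769, 0.0032, 0.0444]
tool_rot: [139.1, 89.2, -28.7]
force: [-0.8, 0.2, 0.3]
grip_width: 0.0869
t 3.725 tcp [0.4769 0.0032 0.0444] jaw [ 0.212 -0.977  0.009] -77.76 x [ 0.012 -0.007 -1.   ] F [-0.8  0.2  0.3] T [-0.03  0.03 -0.04] w 0.0869
top pry_tool []
top pry_tip []
scene pry_tool [(0.76, [0.462, -0.008, 0.0])]
scene pry_tip [(0.85, [0.573, 0.014, 0.01])]
```

View pics/top1c.png

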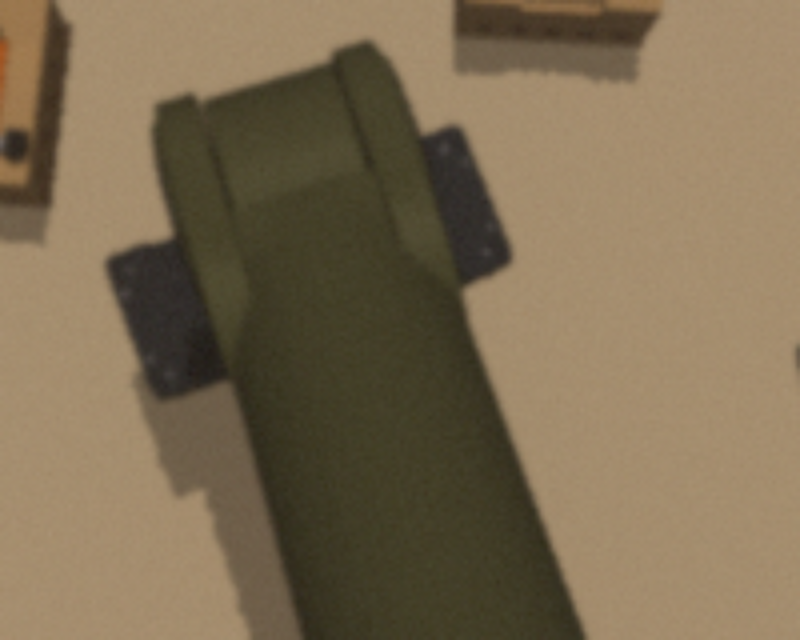

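View pics/scene1.png

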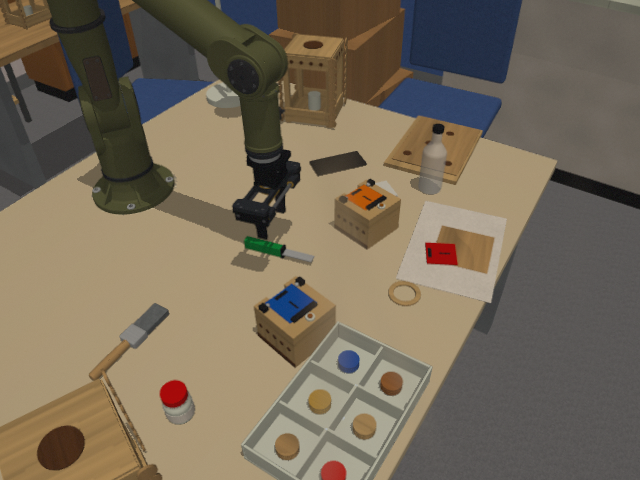

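```bash
python3 -m pendant '{"xyz":[[-0.003,-0.0075,0],[0,0,-0.02],[0,0,-0.013],[0,0,-0.006],[0,0,0]],"turn":[-0.013,0,0,0,0]}'; python3 -c "
from h import *
state()"
```

```text
time_s: 4.65
tool_pos: [0.4777, -0.0072, 0.0089]
tool_rot: [142.7, 88.6, -26.0]
force: [-0.4, 0.4, -0.4]
grip_width: 0.0872
t 4.65 tcp [ 0.4777 -0.0072  0.0089] jaw [ 0.195 -0.981  0.015] -78.75 x [ 0.022 -0.011 -1.   ] F [-0.4  0.4 -0.4] T [0.07 0.02 0.04] w 0.0872
```

```bash
python3 -m pendant '{"xyz":[[-0.003,0.003,-0.004],[0,0,0]],"turn":[0,0]}'; python3 -m pendant '{"xyz":[[0,0,0],[0,0,0],[0,0,0],[0,0,0],[0,0,0],[0,0,0]],"turn":[0,0,0,0,0,0]}' 0 50; python3 -c "
from h import *
state()"
```

```text
time_s: 4.9
tool_pos: [0.475, -0.0039, 0.0052]
tool_rot: [143.4, 88.6, -25.3]
force: [0.7, -0.0, 0.1]
grip_width: 0.087
time_s: 5.65
tool_pos: [0.4758, -0.004, 0.0059]
tool_rot: [144.1, 88.5, -24.6]
force: [-0.2, -0.0, -0.2]
grip_width: 0.035
t 5.65 tcp [ 0.4758 -0.004   0.0059] jaw [ 0.195 -0.981  0.015] -78.74 x [ 0.024 -0.011 -1.   ] F [-0.2 -0.  -0.2] T [ 0.05  0.09 -0.02] w 0.035
```

```bash
python3 -m pendant '{"xyz":[[0,0,0],[0,0,0],[0,0,0],[0,0,0],[0,0,0]],"turn":[0,0,0,0,0]}' 0 50;python3 -m pendant '{"xyz":[[0,0,0.02],[0,0,0.04],[0,0,0.04],[0,0,0]],"turn":[0,0,0,0]}';  python3 -c "
from h import *
state()"
```

```text
time_s: 6.28
tool_pos: [0.4758, -0.004, 0.0059]
tool_rot: [144.1, 88.5, -24.7]
force: [-0.1, -0.3, -0.1]
grip_width: 0.0004
time_s: 6.78
tool_pos: [0.4747, -0.0037, 0.1081]
tool_rot: [144.0, 88.6, -24.7]
force: [0.1, 0.2, -0.5]
grip_width: 0.0006
t 6.775 tcp [ 0.4747 -0.0037  0.1081] jaw [ 0.196 -0.981  0.014] -78.71 x [ 0.022 -0.01  -1.   ] F [ 0.1  0.2 -0.5] T [-0.01  0.03 -0.01] w 0.0006
```

```bash
python3 -c "
from h import *
snap('scene','scene2')
im=cv2.imread('pics/scene2.png');cv2.imwrite('pics/scene2c.png',cv2.resize(im[130:300,200:400],None,fx=4,fy=3.5))
for c in ('scene',):
  for n in ('pry_tool','pry_tip'):
    print(c,n,[(round(d['score'],2),w(c,d['at']).round(3).tolist()) for d in pinpoint(c,n)[:2]])
"
```

```text
scene pry_tool [(0.58, [0.461, -0.007, -0.003])]
scene pry_tip [(0.65, [0.573, 0.013, 0.014])]
```

View pics/scene2c.png

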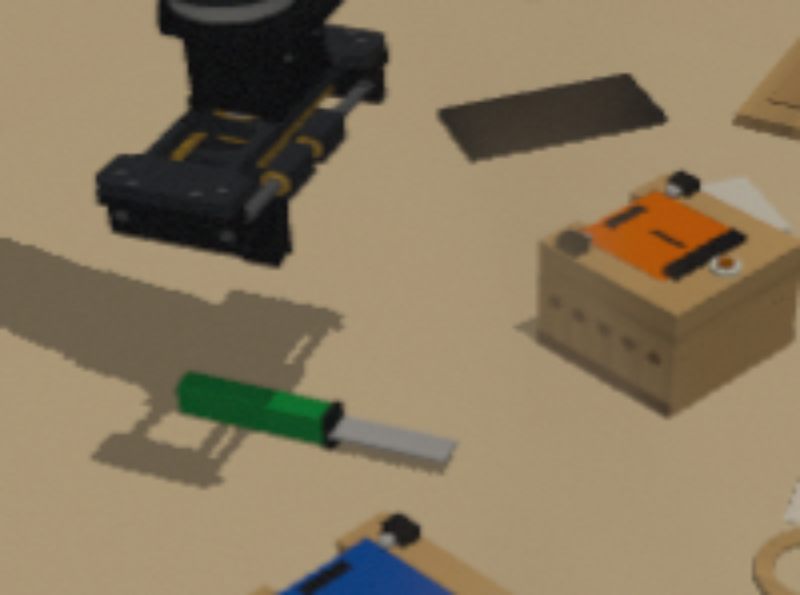

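```bash
python3 -c "
from h import *
im=snap('scene','scene3')[:,:,::-1].copy()
o=state()
p=px('scene',o['tool_pos']); print(p, px('scene',o['tool_pos']+[0,0,.07]))
cv2.circle(im,tuple(p.astype(int)),2,(255,0,255),-1)
cv2.imwrite('pics/scene3c.png',cv2.resize(im[130:300,200:400],None,fx=4,fy=3.5))
im=snap('top','top3')[:,:,::-1]
cv2.imwrite('pics/top3c.png',cv2.resize(im[200:400,230:470],None,fx=3,fy=3))
"
```

```text
t 6.975 tcp [ 0.471  -0.0036  0.1038] jaw [ 0.196 -0.981  0.011] -78.7 x [ 0.014 -0.009 -1.   ] F [-0.3 -0.1  0.5] T [-0.01 -0.02  0.02] w 0.0003
[267.33119249 217.15724214] [264.69659431 191.84908418]
```

View pics/scene3c.png

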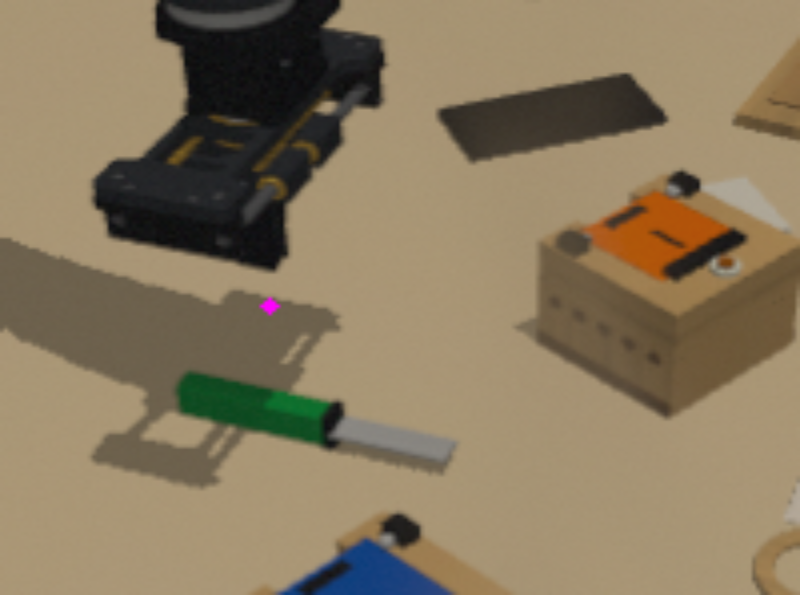

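View pics/top3c.png

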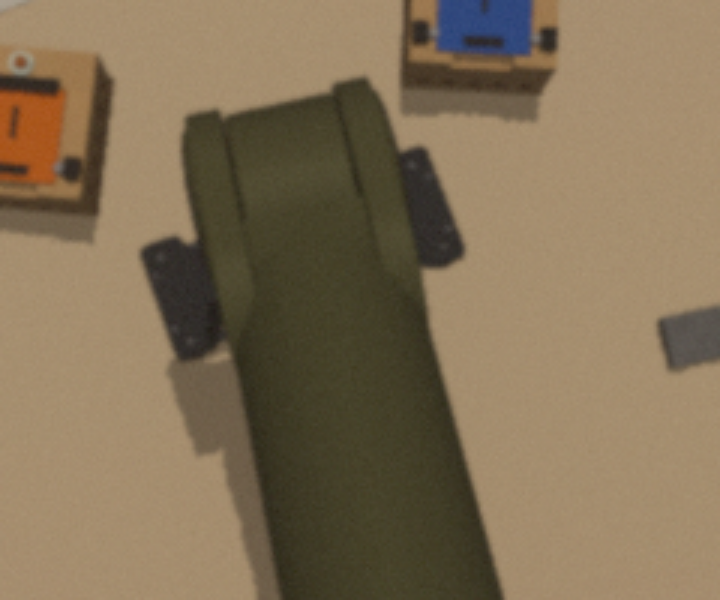

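```bash
python3 -c "
from h import *
im=cv2.imread('pics/scene1.png')
t=np.array([0.4769,0.0032,0.0444]);j=np.array([.212,-.977,.009])
im=cv2.resize(im[150:300,190:370],None,fx=4,fy=4)
for k,c in ((0,(255,0,255)),(.0435,(0,0,255)),(-.0435,(255,0,0))):
  for h in (0,.0187,.07):
    p=(px('scene',t+k*j+[0,0,h])-[190,150])*4
    cv2.circle(im,tuple(p.astype(int)),3,c,-1)
cv2.imwrite('pics/scene1c.png',im)
"
```

```text
(no output)
```

View pics/scene1c.png

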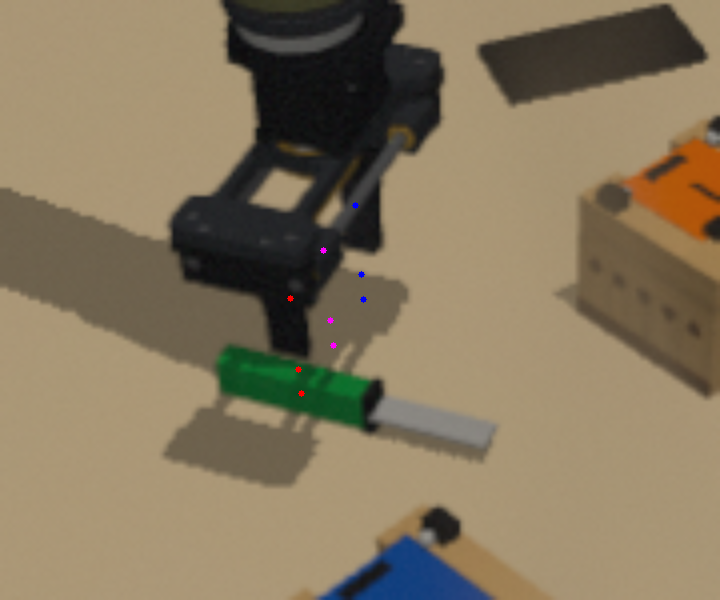

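```bash
python3 -c "
from h import *
for h in (.10,.12,.15,.17): print(h,px('top',np.array([.471,-.0036,.1038+h])))
j=np.array([.196,-.981,.011])
im=cv2.imread('pics/top3.png')
cv2.imwrite('pics/top3d.png',cv2.resize(im[230:330,260:400],None,fx=5,fy=5))
"
```

```text
0.1 [331.4903041  285.01919777]
0.12 [331.48425429 283.78581381]
0.15 [331.47470577 281.83927027]
0.17 [331.46800064 280.47247247]
```

View pics/top3d.png

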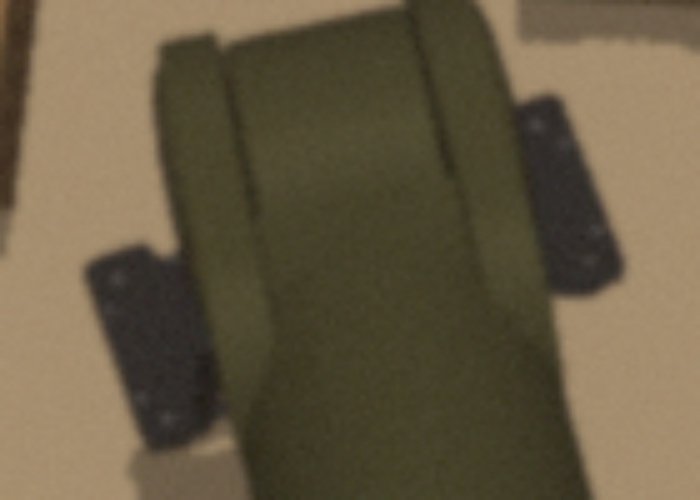

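```bash
python3 -m pendant '{"xyz":[[0.003,0,0],[0,0,0],[0,0,-0.03],[0,0,-0.03],[0,0,-0.03],[0,0,0]],"turn":[0,0,0,0,0,0]}' 0.6 50; python3 -c "
from h import *
state()
im=snap('scene','scene4')[:,:,::-1]
o=readout.get_obs();t=o['tool_pos'];j=np.array([.196,-.981,.009])
im=cv2.resize(im[150:300,190:370],None,fx=4,fy=4)
for k,c in ((0,(255,0,255)),):
  for h in (0,.0187,.03,.07):
    p=(px('scene',t+k*j+[0,0,h])-[190,150])*4
    cv2.circle(im,tuple(p.astype(int)),2,c,-1)
cv2.imwrite('pics/scene4c.png',im)
"
```

```text
time_s: 7.78
tool_pos: [0.473, -0.0032, 0.0092]
tool_rot: [135.6, 89.3, -33.1]
force: [0.2, -0.7, 0.0]
grip_width: 0.0493
t 7.775 tcp [ 0.473  -0.0032  0.0092] jaw [ 0.196 -0.981  0.008] -78.68 x [ 0.01  -0.007 -1.   ] F [ 0.2 -0.7  0. ] T [0.04 0.04 0.01] w 0.0493
```

View pics/scene4c.png

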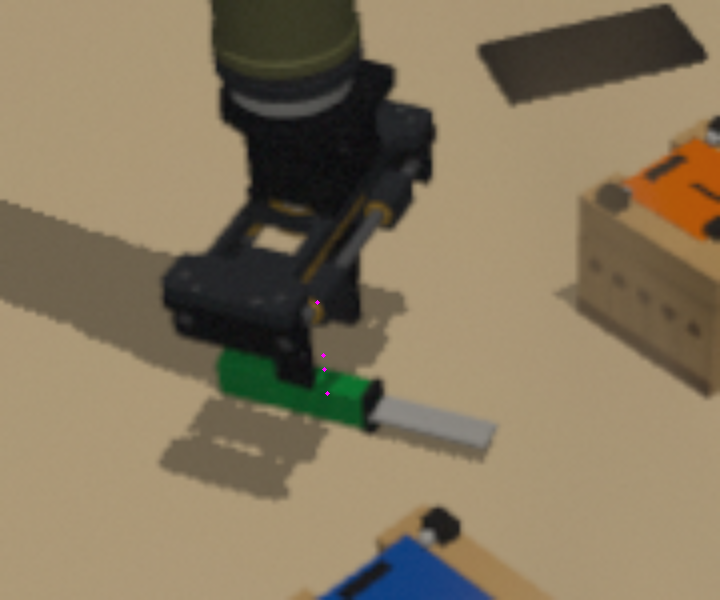

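```bash
python3 -m pendant '{"xyz":[[0.001,-0.001,-0.012],[0,0,-0.01],[0,0,-0.006],[0,0,0]],"turn":[0,0,0,0]}'; python3 -c "
from h import *
state()
im=snap('scene','scene5')[:,:,::-1]
im=cv2.resize(im[170:290,210:360],None,fx=5,fy=5)
cv2.imwrite('pics/scene5c.png',im)
"
```

```text
time_s: 8.32
tool_pos: [0.4782, -0.0047, -0.0164]
tool_rot: [144.4, 88.9, -24.4]
force: [-0.2, -0.7, 0.2]
grip_width: 0.0525
t 8.325 tcp [ 0.4782 -0.0047 -0.0164] jaw [ 0.196 -0.981  0.011] -78.72 x [ 0.018 -0.008 -1.   ] F [-0.2 -0.7  0.2] T [ 0.05  0.06 -0.03] w 0.0525
```

View pics/scene5c.png

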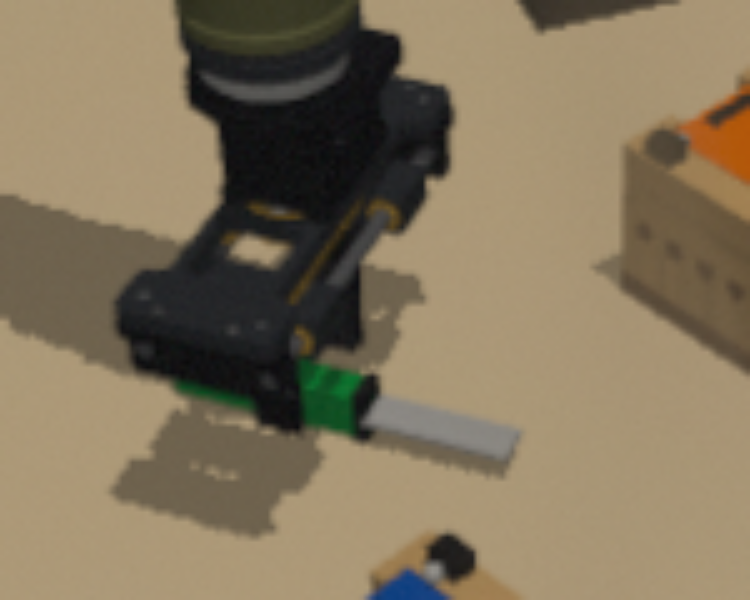

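```bash
python3 -m pendant '{"xyz":[[-0.004,0,-0.007],[0,0,0]],"turn":[0,0]}'; python3 -m pendant '{"xyz":[[0,0,0],[0,0,0],[0,0,0],[0,0,0],[0,0,0],[0,0,0],[0,0,0],[0,0,0]],"turn":[0,0,0,0,0,0,0,0]}' 0 50; python3 -c "
from h import *
state()"
```

```text
time_s: 8.62
tool_pos: [0.4744, -0.0048, -0.0233]
tool_rot: [144.8, 88.8, -23.9]
force: [0.8, -0.1, 0.2]
grip_width: 0.0522
time_s: 9.62
tool_pos: [0.475, -0.0048, -0.0228]
tool_rot: [145.5, 88.7, -23.2]
force: [-0.6, 0.7, -0.8]
grip_width: 0.0171
t 9.625 tcp [ 0.475  -0.0048 -0.0228] jaw [ 0.195 -0.981  0.012] -78.73 x [ 0.02  -0.009 -1.   ] F [-0.6  0.7 -0.8] T [0.03 0.01 0.03] w 0.0171
```

```bash
python3 -m pendant '{"xyz":[[0,0,0.02],[-0.01,0,0.04],[-0.02,0.01,0.04],[-0.01,0.03,0],[0,0.05,0],[0,0.05,0],[0,0.05,0],[0,0.04,0],[0,0,0]],"turn":[0,0,0,-0.09,-0.09,-0.09,-0.09,-0.08,0]}'; python3 -c "
from h import *
state()
snap('scene','scene6');snap('top','top6')
for c in ('scene','top'):
  for n in ('pry_tool','pry_tip'):
    print(c,n,[(round(d['score'],2),w(c,d['at']).round(3).tolist()) for d in pinpoint(c,n)[:2]])
im=cv2.imread('pics/scene6.png');cv2.imwrite('pics/scene6c.png',cv2.resize(im[110:260,250:430],None,fx=4,fy=4))
im=cv2.imread('pics/top6.png');cv2.imwrite('pics/top6c.png',cv2.resize(im[200:350,170:350],None,fx=4,fy=4))
"
```

```text
time_s: 10.75
tool_pos: [0.4304, 0.231, 0.0791]
tool_rot: [148.9, 88.8, -46.0]
force: [-1.1, 0.1, -1.5]
grip_width: 0.0178
t 10.75 tcp [0.4304 0.231  0.0791] jaw [-0.258 -0.966  0.011] -104.98 x [ 0.015 -0.015 -1.   ] F [-1.1  0.1 -1.5] T [ 0.01  0.06 -0.02] w 0.0178
scene pry_tool [(0.97, [0.418, 0.234, 0.103])]
scene pry_tip [(0.57, [0.527, 0.204, 0.11])]
top pry_tool []
top pry_tip [(0.81, [0.526, 0.203, 0.117])]
```

View pics/scene6c.png

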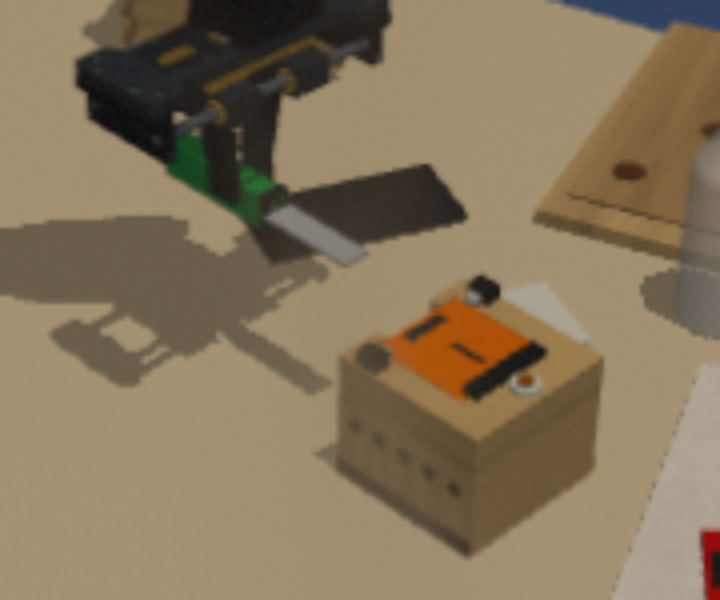

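View pics/top6c.png

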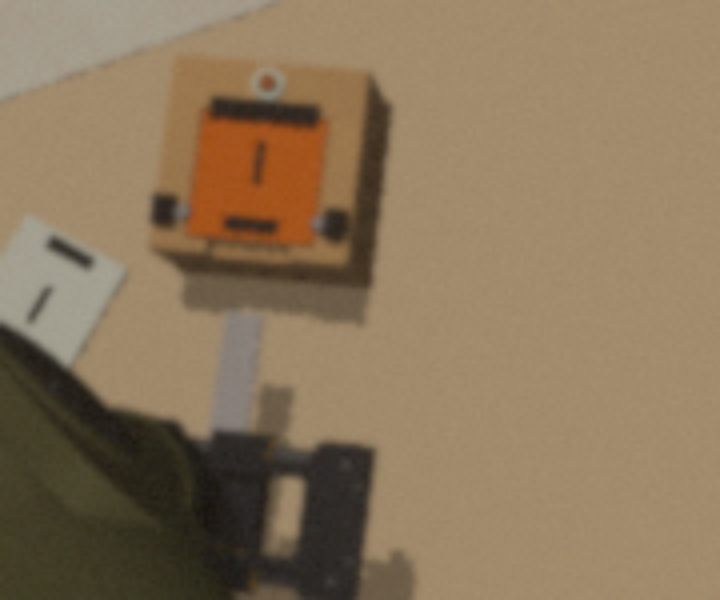

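```bash
python3 -c "
from h import *
a=np.array([ray('top',x/4-.4+170,y/4-.4+200,.1165) for x,y in [(226,312),(263,314),(250,432),(213,429)]])
tip=a[:2].mean(0);b=a[2:].mean(0);d=tip-b
print(tip,np.degrees(np.arctan2(d[1],d[0])),np.linalg.norm(d),np.linalg.norm(a[0]-a[1]))
st=state(); g=st['tool_pos']; print('L',np.linalg.norm((tip-g)[:2]),np.degrees(np.arctan2(*(tip-g)[[1,0]])))
# scene check
b=px('scene',tip); print(b,((b-[250,110])*4))
"
```

```text
[0.52927749 0.20411678 0.1165    ] -13.083733968390474 0.062377212984559414 0.019819960121216378
t 11.05 tcp [0.4319 0.2253 0.0789] jaw [-0.266 -0.964  0.014] -105.45 x [ 0.015 -0.019 -1.   ] F [-0.1  0.5 -1.9] T [0.08 0.07 0.04] w 0.0174
L 0.09962660726557013 -12.294580261211754
[338.65916151 173.89846191] [354.63664603 255.59384763]
```

```bash
python3 -m pendant '{"xyz":[[0.010,0.008,-0.01],[0,0,-0.015],[0,0,0],[0,0,0]],"turn":[0.026,0,0,0]}'; python3 -c "
from h import *
state()
im=read_camera('top');cv2.imwrite('pics/top7.png',im[:,:,::-1])
snap('scene','scene7');state()
for c in ('scene','top'):
  for n in ('pry_tip','plinth_a_notch'):
    print(c,n,[(round(d['score'],2),w(c,d['at']).round(4).tolist()) for d in pinpoint(c,n)[:2]])
im=cv2.imread('pics/scene7.png');cv2.imwrite('pics/scene7c.png',cv2.resize(im[130:250,280:430],None,fx=5,fy=5))
im=cv2.imread('pics/top7.png');cv2.imwrite('pics/top7c.png',cv2.resize(im[205:325,200:300],None,fx=5,fy=5,interpolation=cv2.INTER_CUBIC))
"
```

```text
time_s: 11.55
tool_pos: [0.4424, 0.2292, 0.0527]
tool_rot: [139.7, 88.5, -54.6]
force: [0.3, 0.1, -1.2]
grip_width: 0.0173
t 11.55 tcp [0.4424 0.2292 0.0527] jaw [-0.247 -0.969  0.017] -104.27 x [ 0.016 -0.022 -1.   ] F [ 0.3  0.1 -1.2] T [ 0.12 -0.04  0.04] w 0.0173
t 11.65 tcp [0.4425 0.2292 0.0528] jaw [-0.246 -0.969  0.017] -104.26 x [ 0.016 -0.022 -1.   ] F [-0.2 -0.  -1.3] T [0.05 0.1  0.03] w 0.0173
scene pry_tip [(0.71, [0.5374, 0.2015, 0.0893])]
scene plinth_a_notch [(0.74, [0.5625, 0.2033, 0.0824]), (0.19, [0.575, 0.1958, 0.087])]
top pry_tip [(0.51, [0.5417, 0.2072, 0.0909]), (0.48, [0.62, 0.1865, 0.0025])]
top plinth_a_notch [(0.61, [0.5643, 0.2036, 0.0764])]
```

View pics/scene7c.png

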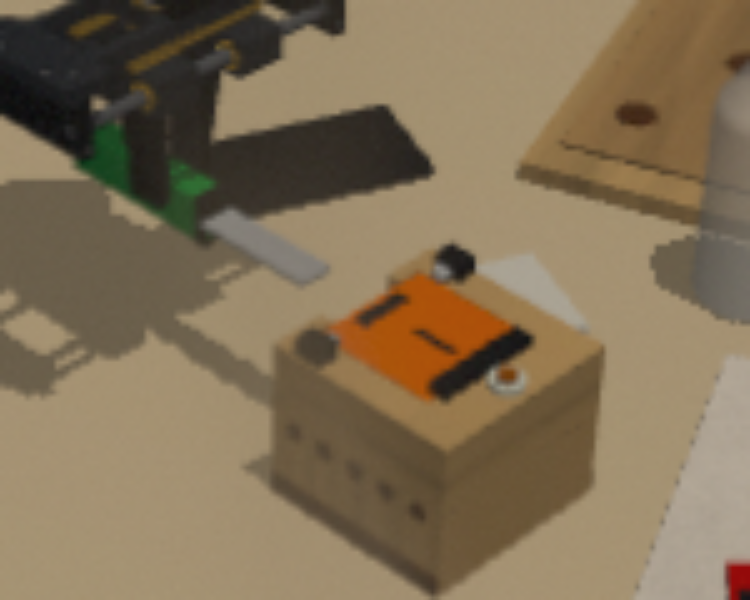

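View pics/top7c.png

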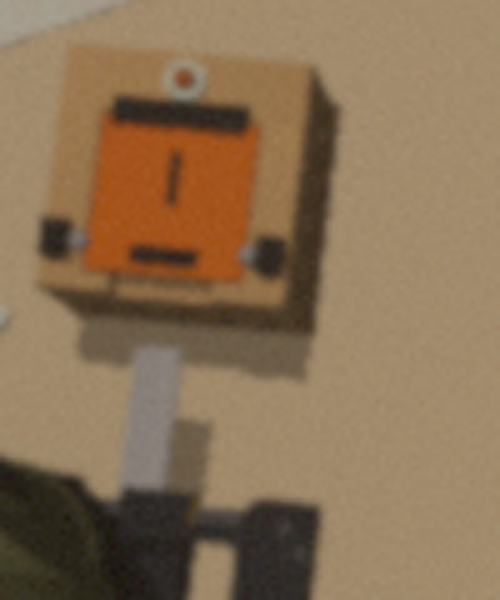

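```bash
cat >> h.py <<'E'
def tri(ut,us):
    from scipy.optimize import least_squares
    r=least_squares(lambda P:np.r_[px('top',P)-ut,px('scene',P)-us],[.5,.2,.1]); return r.x,r.fun
E
python3 -c "
from h import *
print(tri(np.array([158.5,348])/5-.4+[200,205],np.array([315,275])/5-.4+[280,130]))
P,_=tri(np.array([136,347])/5-.4+[200,205],np.array([329,267])/5-.4+[280,130]);print(P,_)
P,_=tri(np.array([181,349])/5-.4+[200,205],np.array([302,283])/5-.4+[280,130]);print(P,_)
"
```

```text
(array([0.54081447, 0.20625153, 0.08830989]), array([ 0.34444726,  0.31033853,  0.49571252, -0.14112539]))
[0.5428731  0.21607305 0.08776663] [ 0.33726294  0.30577173  0.48818553 -0.14081585]
[0.538957   0.1966164  0.08876192] [ 0.27174515  0.2433445   0.3888294  -0.10927676]
```

```bash
python3 -m pendant '{"xyz":[[0,0.001,-0.0085],[0,0,0],[0.012,-0.003,0],[0.012,-0.003,0],[0,0,0]],"turn":[0.006,0,0,0,0]}'; python3 -c "
from h import *
state()
snap('scene','scene8');snap('top','top8');state()
im=cv2.imread('pics/scene8.png');cv2.imwrite('pics/scene8c.png',cv2.resize(im[130:250,280:430],None,fx=5,fy=5))
im=cv2.imread('pics/top8.png');cv2.imwrite('pics/top8c.png',cv2.resize(im[205:325,200:300],None,fx=5,fy=5,interpolation=cv2.INTER_CUBIC))
"
```

```text
time_s: 12.48
tool_pos: [0.4694, 0.2241, 0.0441]
tool_rot: [143.3, 88.4, -50.6]
force: [0.8, 0.4, -2.2]
grip_width: 0.0174
t 12.475 tcp [0.4694 0.2241 0.0441] jaw [-0.24  -0.971  0.016] -103.91 x [ 0.017 -0.021 -1.   ] F [ 0.8  0.4 -2.2] T [0.1  0.06 0.  ] w 0.0174
t 12.575 tcp [0.4681 0.2245 0.044 ] jaw [-0.239 -0.971  0.017] -103.85 x [ 0.017 -0.021 -1.   ] F [-0.5  0.4 -1.7] T [0.1  0.06 0.  ] w 0.0174
```

View pics/scene8c.png

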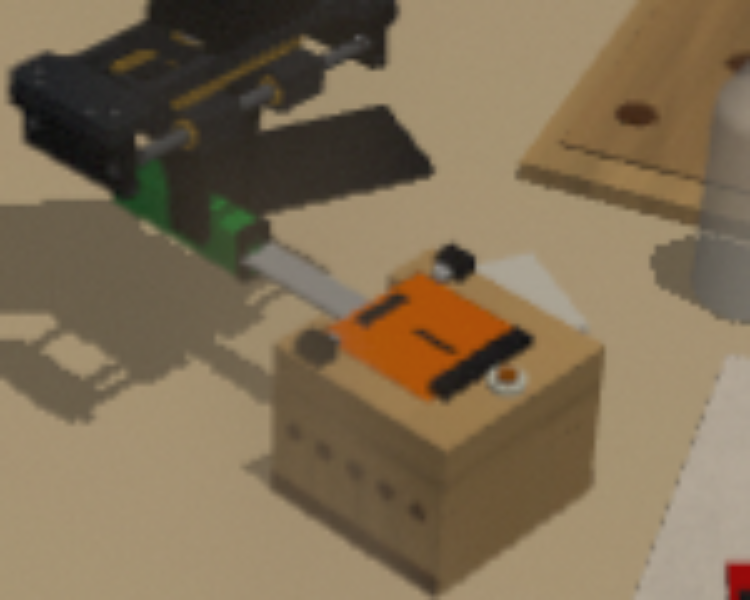

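View pics/top8c.png

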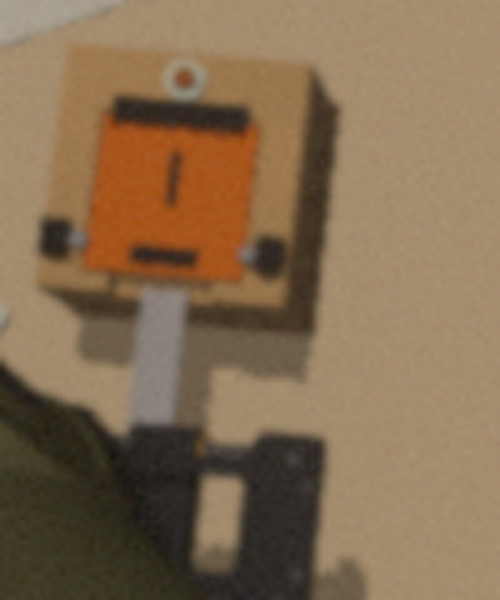

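```bash
python3 -m pendant '{"xyz":[[0.012,-0.003,0],[0.012,-0.003,0],[0.012,-0.003,0],[0,0,0]],"turn":[0,0,0,0]}'; python3 -c "
from h import *
state()
snap('scene','scene9');snap('top','top9');state()
im=cv2.imread('pics/scene9.png');cv2.imwrite('pics/scene9c.png',cv2.resize(im[130:250,280:430],None,fx=5,fy=5))
im=cv2.imread('pics/top9.png');cv2.imwrite('pics/top9c.png',cv2.resize(im[205:325,200:300],None,fx=5,fy=5,interpolation=cv2.INTER_CUBIC))
"
```

```text
time_s: 13.08
tool_pos: [0.5071, 0.2146, 0.044]
tool_rot: [142.5, 88.4, -51.3]
force: [-0.5, 0.1, -1.8]
grip_width: 0.018
t 13.075 tcp [0.5071 0.2146 0.044 ] jaw [-0.24  -0.971  0.017] -103.87 x [ 0.017 -0.022 -1.   ] F [-0.5  0.1 -1.8] T [0.09 0.03 0.02] w 0.018
t 13.175 tcp [0.5057 0.2152 0.0439] jaw [-0.238 -0.971  0.017] -103.79 x [ 0.017 -0.022 -1.   ] F [ 0.7 -0.8 -1.7] T [ 0.12  0.02 -0.02] w 0.0176
```

View pics/scene9c.png

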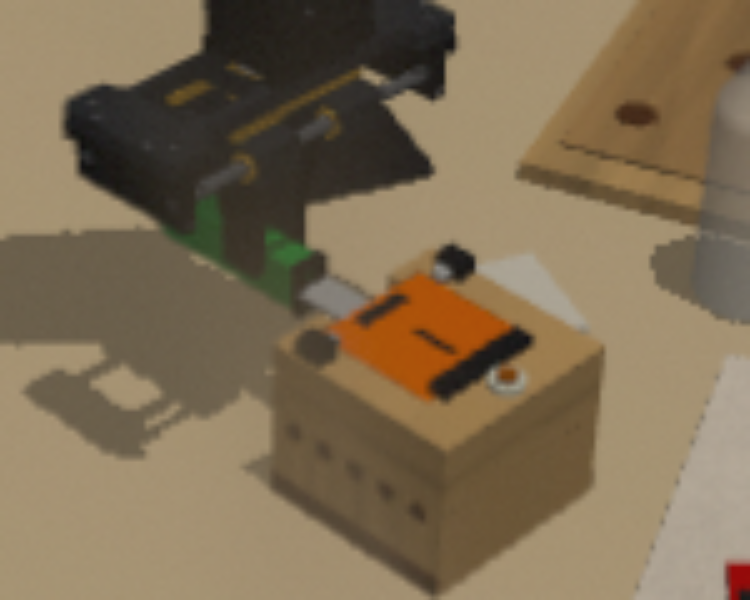

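View pics/top9c.png

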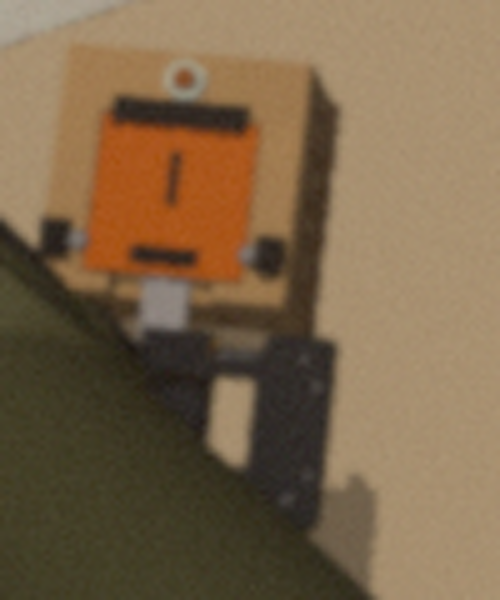

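```bash
python3 -m pendant '{"xyz":[[0,0,-0.004],[0,0,-0.004],[0,0,-0.004],[0,0,0]],"turn":[0,0,0,0]}' 0 50; python3 -c "
from h import *
state()
snap('scene','scene10');
im=cv2.imread('pics/scene10.png');cv2.imwrite('pics/scene10c.png',cv2.resize(im[130:250,280:430],None,fx=5,fy=5))
"
```

```text
time_s: 13.68
tool_pos: [0.5051, 0.2164, 0.0336]
tool_rot: [141.8, 88.3, -51.8]
force: [-1.1, -2.0, 3.5]
grip_width: 0.017
t 13.675 tcp [0.5051 0.2164 0.0336] jaw [-0.236 -0.972  0.019] -103.66 x [ 0.019 -0.024 -1.   ] F [-1.1 -2.   3.5] T [-0.33  0.04 -0.18] w 0.017
```

View pics/scene10c.png

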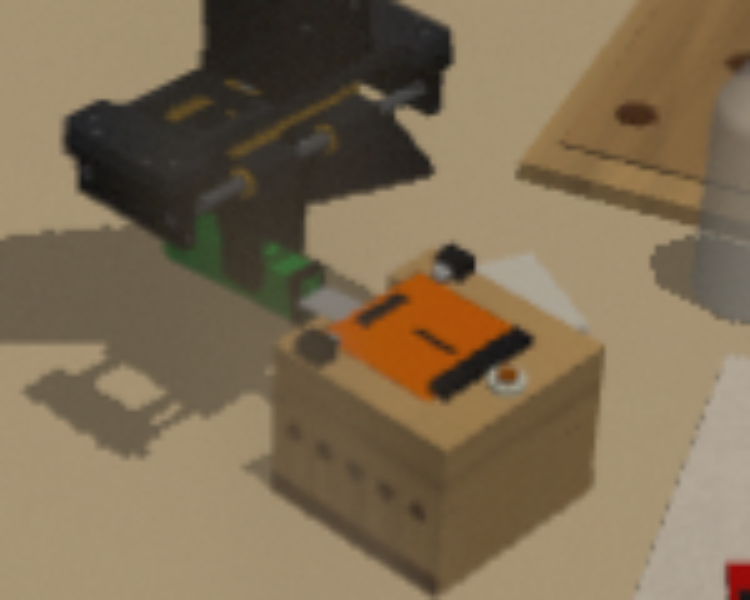

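```bash
python3 -m pendant '{"xyz":[[0.001,0,-0.005],[0.001,0,-0.005],[0.001,-0.001,-0.005],[0,0,0]],"turn":[0,0,0,0]}' 0 50; python3 -c "
from h import *
state()
snap('scene','scene11');snap('top','top11')
im=cv2.imread('pics/scene11.png');cv2.imwrite('pics/scene11c.png',cv2.resize(im[130:250,280:430],None,fx=5,fy=5))
"
```

```text
time_s: 14.22
tool_pos: [0.5058, 0.2159, 0.0202]
tool_rot: [134.9, 88.2, -58.7]
force: [-1.6, -1.0, 3.5]
grip_width: 0.0175
t 14.225 tcp [0.5058 0.2159 0.0202] jaw [-0.235 -0.972  0.022] -103.62 x [ 0.016 -0.027 -1.   ] F [-1.6 -1.   3.5] T [-0.39  0.04 -0.18] w 0.0175
```

View pics/scene11c.png

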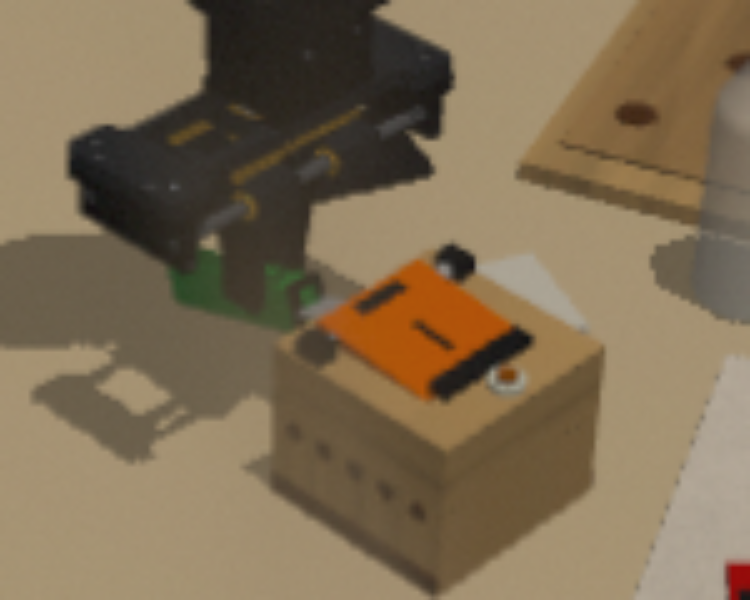

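```bash
python3 -m pendant '{"xyz":[[0.0015,0,-0.005],[0.0015,0,-0.005],[0,0,0]],"turn":[0,0,0]}' 0 50; python3 -c "
from h import *
state()
snap('scene','scene12');snap('top','top12')
im=cv2.imread('pics/scene12.png');cv2.imwrite('pics/scene12c.png',cv2.resize(im[130:250,280:430],None,fx=5,fy=5))
im=cv2.imread('pics/top12.png');cv2.imwrite('pics/top12c.png',cv2.resize(im[205:325,200:300],None,fx=5,fy=5,interpolation=cv2.INTER_CUBIC))
"
```

```text
time_s: 14.7
tool_pos: [0.5078, 0.2151, 0.0104]
tool_rot: [130.4, 88.1, -63.2]
force: [-2.5, -1.2, 4.7]
grip_width: 0.0176
t 14.7 tcp [0.5078 0.2151 0.0104] jaw [-0.236 -0.971  0.025] -103.66 x [ 0.015 -0.029 -0.999] F [-2.5 -1.2  4.7] T [-0.26  0.11 -0.14] w 0.0176
```

View pics/scene12c.png

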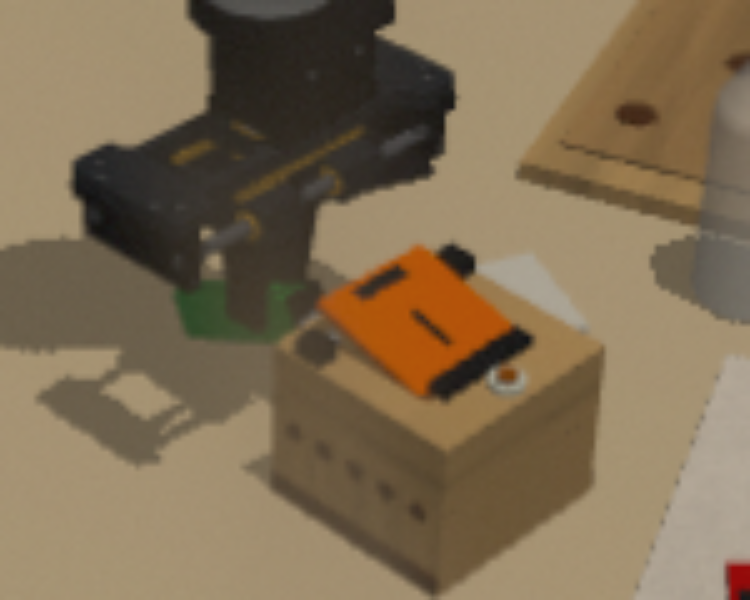

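View pics/top12c.png

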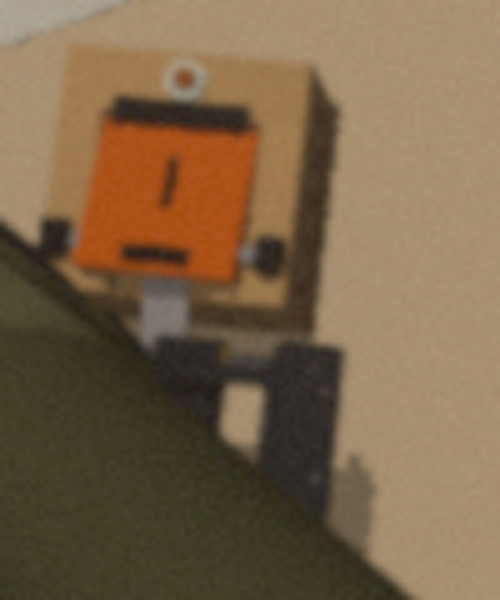

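```bash
python3 -c "
from h import *
for a,b in (((240,283),(318,303)),((73,265),(420,246))):
  print(tri(np.array(a)/5-.4+[200,205],np.array(b)/5-.4+[280,130]))
for c in ('scene','top'):
  for n in ('pry_tip','cover_orange_lip','pry_tool'):
    print(c,n,[(round(d['score'],2),w(c,d['at']).round(4).tolist()) for d in pinpoint(c,n)[:3]])
state()
"
```

```text
(array([0.5626649 , 0.16668991, 0.10441965]), array([-0.46023138, -0.4132209 , -0.64512454,  0.18193399]))
(array([0.58073807, 0.23682362, 0.10176747]), array([ 0.20019649,  0.18850692,  0.29269318, -0.09090463]))
scene pry_tip []
scene cover_orange_lip [(0.74, [0.5732, 0.1954, 0.1044]), (0.72, [0.7784, 0.1795, -0.0034]), (0.61, [0.6037, 0.3133, -0.0045])]
scene pry_tool [(0.55, [0.5051, 0.2141, 0.0262])]
top pry_tip []
top cover_orange_lip [(0.59, [0.7803, 0.1848, -0.0017]), (0.57, [0.5717, 0.2007, 0.1065])]
top pry_tool []
t 15.1 tcp [0.5078 0.2152 0.0105] jaw [-0.236 -0.971  0.024] -103.65 x [ 0.015 -0.029 -0.999] F [-1.9 -2.1  4.4] T [-0.35  0.21 -0.13] w 0.0177
```

```bash
python3 -m pendant '{"xyz":[[0.001,0,-0.005],[0,0,0]],"turn":[0,0]}' 0 50; python3 -c "
from h import *
state()
snap('scene','scene13')
im=cv2.imread('pics/scene13.png');cv2.imwrite('pics/scene13c.png',cv2.resize(im[130:250,280:430],None,fx=5,fy=5))
"
```

```text
time_s: 15.35
tool_pos: [0.509, 0.2148, 0.0065]
tool_rot: [130.4, 88.1, -63.3]
force: [-3.9, -0.9, 5.4]
grip_width: 0.0175
t 15.35 tcp [0.509  0.2148 0.0065] jaw [-0.237 -0.971  0.026] -103.7 x [ 0.015 -0.03  -0.999] F [-3.9 -0.9  5.4] T [-0.34  0.43 -0.21] w 0.0175
```

View pics/scene13c.png

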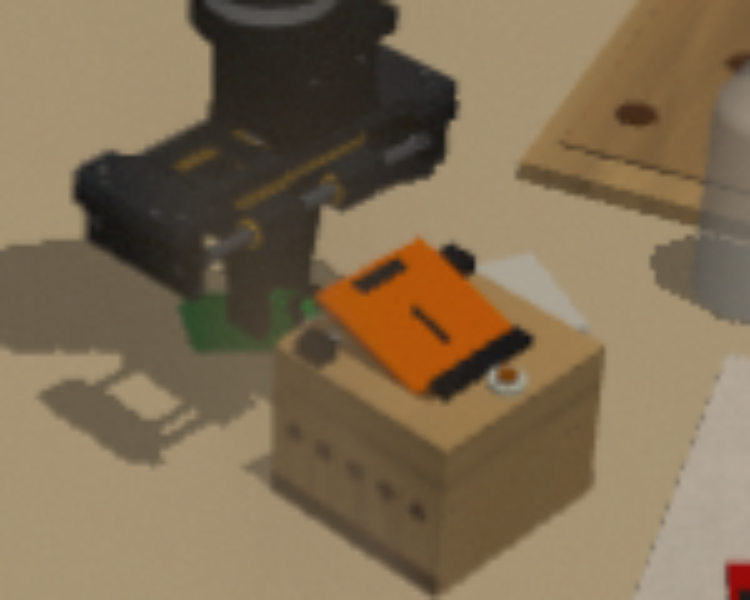

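```bash
python3 -m pendant '{"xyz":[[-0.008,0.002,0],[-0.010,0.0025,0],[0,0,0]],"turn":[0,0,0]}' 0 50; python3 -c "
from h import *
state()
snap('scene','scene14')
im=cv2.imread('pics/scene14.png');cv2.imwrite('pics/scene14c.png',cv2.resize(im[130:250,280:430],None,fx=5,fy=5))
"
```

```text
time_s: 15.78
tool_pos: [0.4894, 0.2205, 0.0054]
tool_rot: [130.8, 88.2, -62.8]
force: [-0.5, 0.4, 0.7]
grip_width: 0.0177
t 15.775 tcp [0.4894 0.2205 0.0054] jaw [-0.236 -0.972  0.024] -103.64 x [ 0.014 -0.028 -1.   ] F [-0.5  0.4  0.7] T [ 0.17  0.35 -0.02] w 0.0177
```

View pics/scene14c.png

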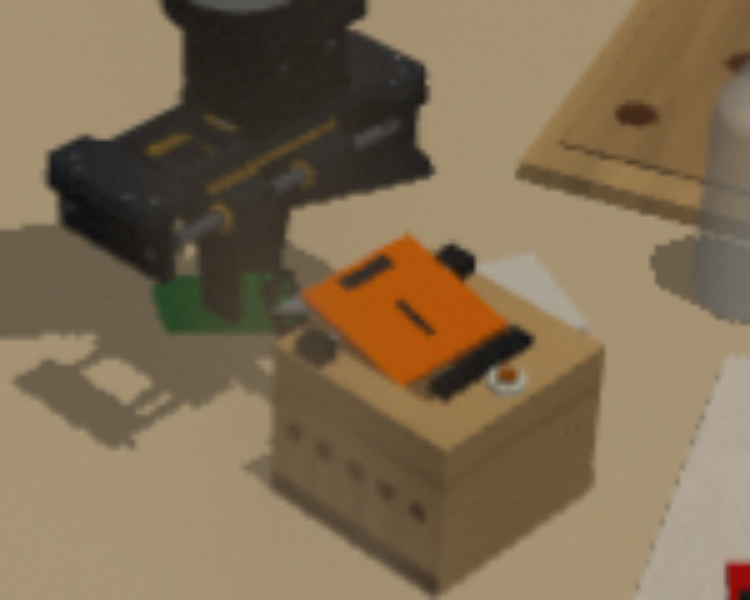

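```bash
python3 -m pendant '{"xyz":[[0,0,-0.004],[0,0,-0.004],[0,0,0]],"turn":[0,0,0]}' 0 50; python3 -c "
from h import *
state()
snap('scene','scene15');snap('top','top15')
im=cv2.imread('pics/scene15.png');cv2.imwrite('pics/scene15c.png',cv2.resize(im[130:250,280:430],None,fx=5,fy=5))
im=cv2.imread('pics/top15.png');cv2.imwrite('pics/top15c.png',cv2.resize(im[205:325,200:300],None,fx=5,fy=5,interpolation=cv2.INTER_CUBIC))
"
```

```text
time_s: 16.2
tool_pos: [0.4923, 0.2204, 0.0032]
tool_rot: [133.0, 87.9, -60.7]
force: [-2.8, -0.5, 2.6]
grip_width: 0.0177
t 16.2 tcp [0.4923 0.2204 0.0032] jaw [-0.237 -0.971  0.026] -103.73 x [ 0.018 -0.031 -0.999] F [-2.8 -0.5  2.6] T [0.07 0.89 0.09] w 0.0177
```

View pics/scene15c.png

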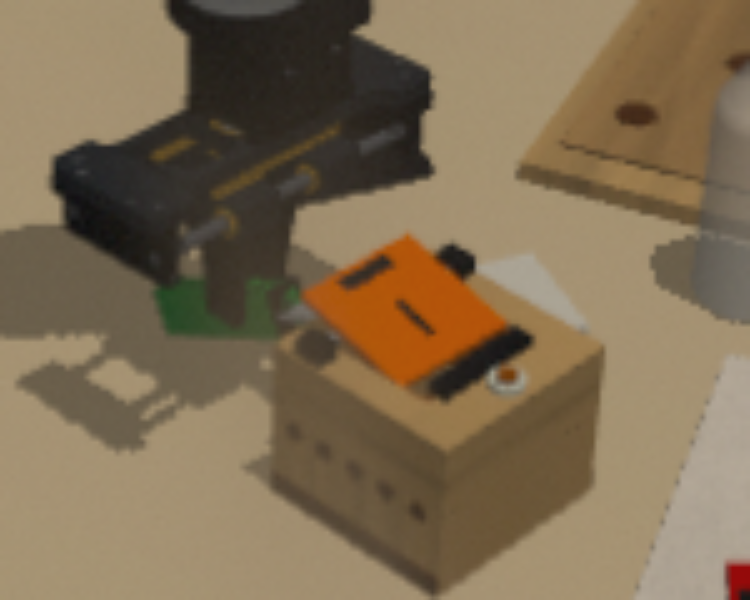

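View pics/top15c.png

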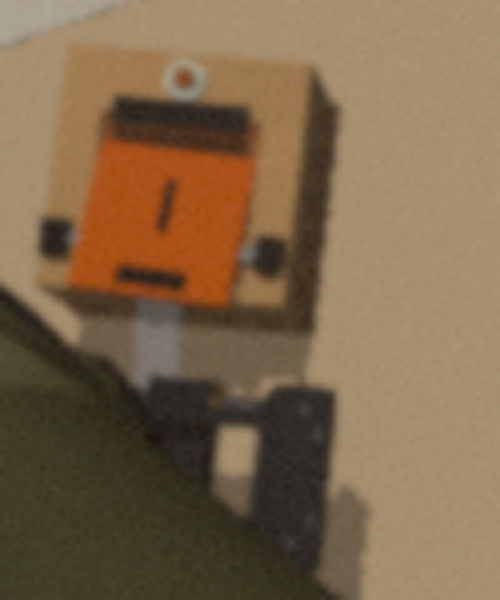

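```bash
python3 -m pendant '{"xyz":[[0,0,-0.005],[0,0,-0.005],[0,0,0]],"turn":[0,0,0]}' 0 50; python3 -c "
from h import *
state()
snap('scene','scene16');snap('top','top16')
im=cv2.imread('pics/scene16.png');cv2.imwrite('pics/scene16c.png',cv2.resize(im[130:250,280:430],None,fx=5,fy=5))
im=cv2.imread('pics/top16.png');cv2.imwrite('pics/top16c.png',cv2.resize(im[205:325,200:300],None,fx=5,fy=5,interpolation=cv2.INTER_CUBIC))
"
```

```text
time_s: 16.68
tool_pos: [0.493, 0.2205, 0.0033]
tool_rot: [128.2, 87.5, -65.6]
force: [-2.2, -0.4, -0.0]
grip_width: 0.0176
t 16.675 tcp [0.493  0.2205 0.0033] jaw [-0.238 -0.971  0.035] -103.79 x [ 0.018 -0.04  -0.999] F [-2.2 -0.4 -0. ] T [ 0.14  0.47 -0.06] w 0.0176
```

View pics/scene16c.png

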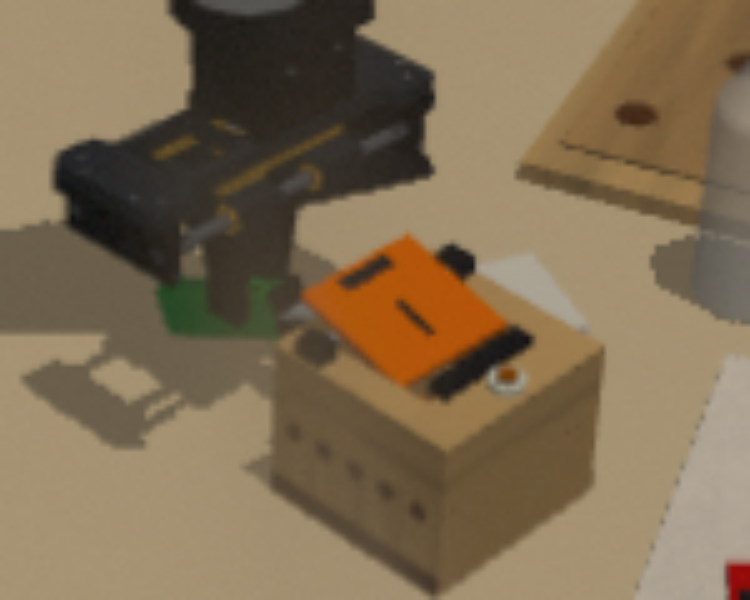

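View pics/top16c.png

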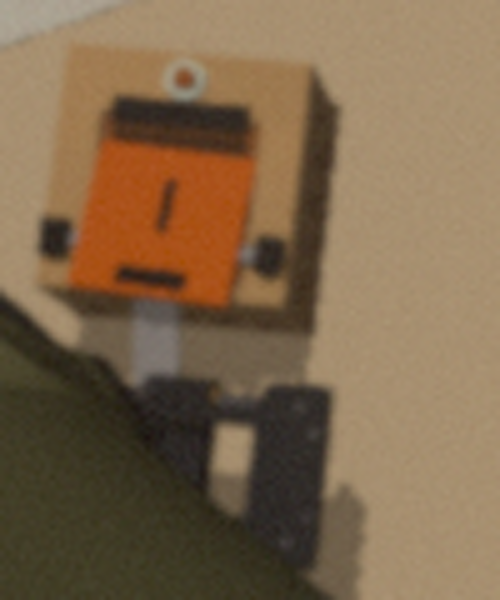

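```bash
python3 -c "
from h import *
o=state(); print(o['qpos'].round(1))"
```

```text
t 16.775 tcp [0.4939 0.2206 0.0028] jaw [-0.238 -0.971  0.033] -103.79 x [ 0.02  -0.039 -0.999] F [-2.2 -1.  10.6] T [-0.1   0.91  0.02] w 0.0174
[  14.1   22.1  -49.7  108.7   22.5   58.9 -149.3]
```

```bash
python3 -m pendant '{"xyz":[[-0.001,0,-0.010],[0,0,-0.006]],"turn":[0,0]}' 0 50; python3 -c "
from h import *
state()
snap('scene','scene17');snap('top','top17')
im=cv2.imread('pics/scene17.png');cv2.imwrite('pics/scene17c.png',cv2.resize(im[130:250,280:430],None,fx=5,fy=5))
im=cv2.imread('pics/top17.png');cv2.imwrite('pics/top17c.png',cv2.resize(im[205:325,200:300],None,fx=5,fy=5,interpolation=cv2.INTER_CUBIC))
state()
"
```

```text
time_s: 17.02
tool_pos: [0.4959, 0.2199, -0.0001]
tool_rot: [129.4, 86.8, -64.4]
force: [-20.1, -9.2, 49.5]
grip_width: 0.0173
t 17.025 tcp [ 4.959e-01  2.199e-01 -1.000e-04] jaw [-0.24  -0.97   0.043] -103.88 x [ 0.024 -0.051 -0.998] F [-20.1  -9.2  49.5] T [-2.39  4.45 -0.26] w 0.0173
t 17.125 tcp [ 4.959e-01  2.199e-01 -1.000e-04] jaw [-0.239 -0.97   0.043] -103.86 x [ 0.024 -0.051 -0.998] F [-19.3  -9.6  52.5] T [-2.64  4.   -0.27] w 0.0177
```

View pics/scene17c.png

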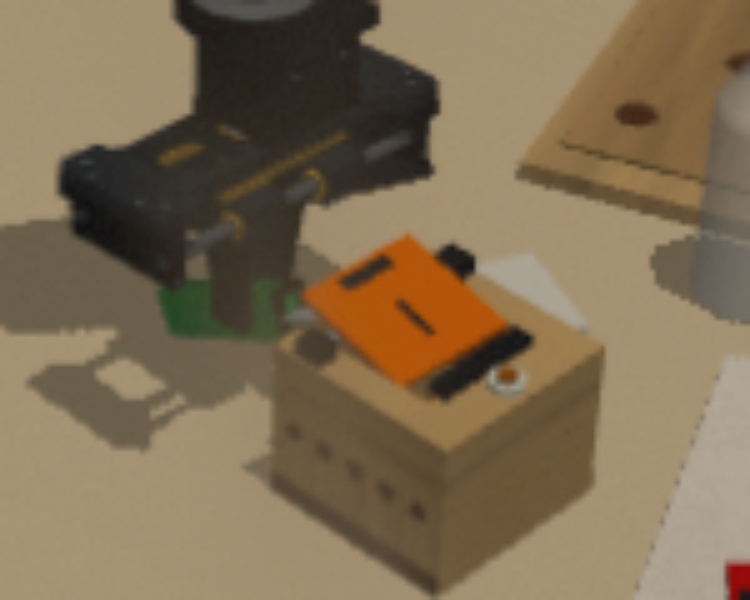

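View pics/top17c.png

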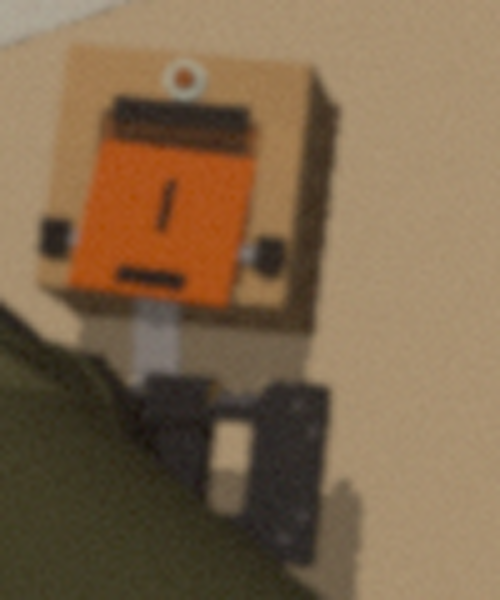

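```bash
python3 -m pendant '{"xyz":[[-0.002,0,0.001],[-0.008,0.002,0],[0,0,0]],"turn":[0,0,0]}' 0 50; python3 -c "
from h import *
state()
snap('scene','scene18');snap('top','top18')
im=cv2.imread('pics/scene18.png');cv2.imwrite('pics/scene18c.png',cv2.resize(im[130:250,280:430],None,fx=5,fy=5))
im=cv2.imread('pics/top18.png');cv2.imwrite('pics/top18c.png',cv2.resize(im[205:325,200:300],None,fx=5,fy=5,interpolation=cv2.INTER_CUBIC))
state()
"
```

```text
time_s: 17.5
tool_pos: [0.4861, 0.2222, 0.0006]
tool_rot: [131.6, 86.8, -62.3]
force: [-1.9, 0.2, 1.4]
grip_width: 0.0173
t 17.5 tcp [0.4861 0.2222 0.0006] jaw [-0.24  -0.97   0.042] -103.88 x [ 0.026 -0.05  -0.998] F [-1.9  0.2  1.4] T [0.32 0.55 0.01] w 0.0173
t 17.6 tcp [0.4865 0.222  0.0007] jaw [-0.24  -0.97   0.042] -103.92 x [ 0.026 -0.05  -0.998] F [-1.4  0.1  0.4] T [0.23 0.47 0.01] w 0.0177
```

View pics/scene18c.png

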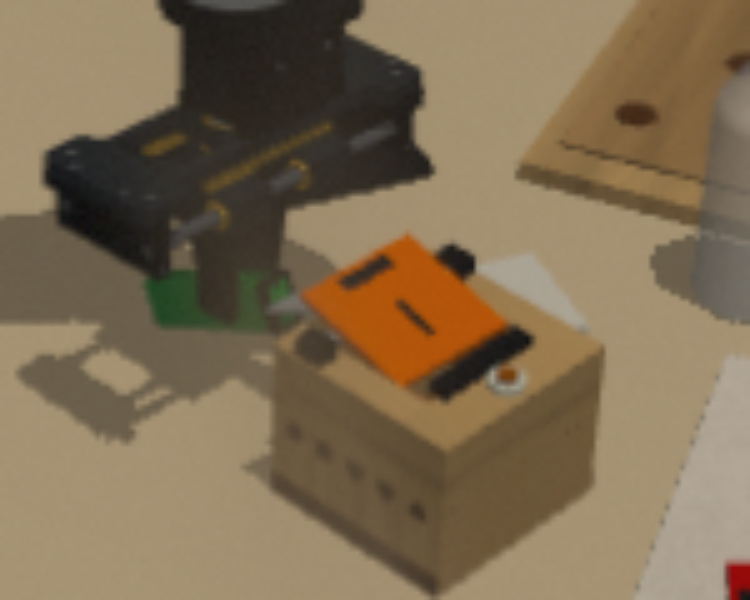

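View pics/top18c.png

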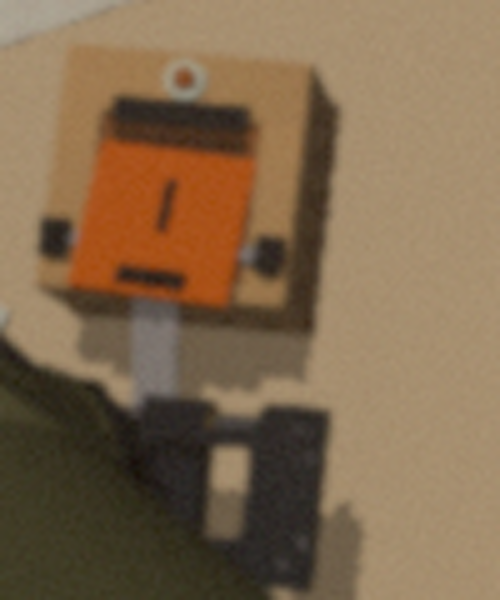

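```bash
python3 -m pendant '{"xyz":[[-0.010,0.0025,0],[-0.012,0.003,0],[-0.012,0.003,0],[0,0,0]],"turn":[0,0,0,0]}' 0 50; python3 -c "
from h import *
state()
snap('scene','scene19');snap('top','top19')
im=cv2.imread('pics/scene19.png');cv2.imwrite('pics/scene19c.png',cv2.resize(im[130:250,280:430],None,fx=5,fy=5))
im=cv2.imread('pics/top19.png');cv2.imwrite('pics/top19c.png',cv2.resize(im[205:325,200:300],None,fx=5,fy=5,interpolation=cv2.INTER_CUBIC))
"
```

```text
time_s: 18.1
tool_pos: [0.4514, 0.231, 0.0008]
tool_rot: [133.5, 86.8, -60.4]
force: [-1.2, 1.2, -0.1]
grip_width: 0.0176
t 18.1 tcp [0.4514 0.231  0.0008] jaw [-0.241 -0.97   0.041] -103.93 x [ 0.028 -0.049 -0.998] F [-1.2  1.2 -0.1] T [0.22 0.48 0.  ] w 0.0176
```

View pics/scene19c.png

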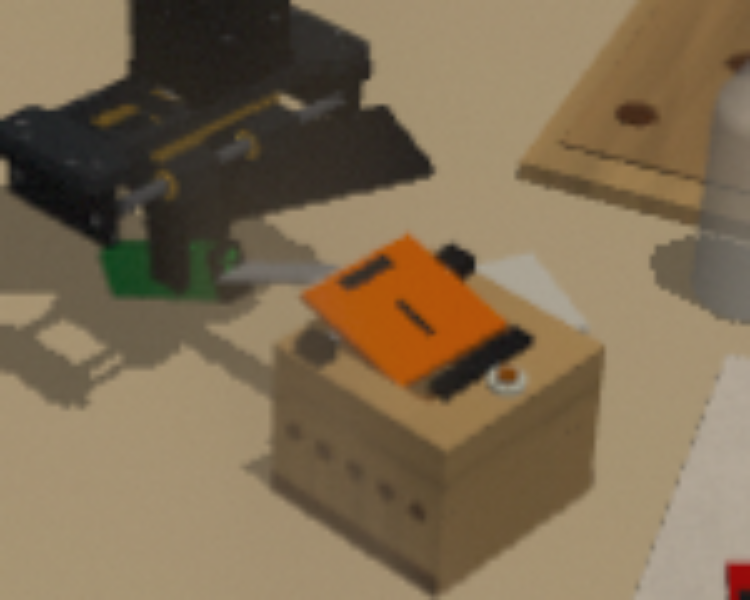

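View pics/top19c.png

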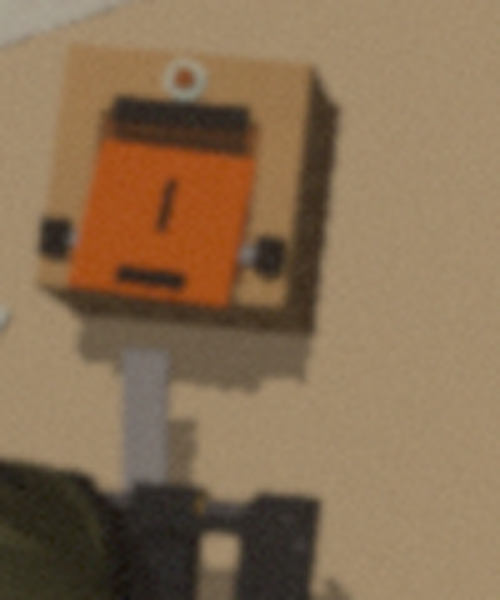

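```bash
python3 -m pendant '{"xyz":[[-0.01,0.002,0.02],[-0.01,0,0.025],[0,-0.02,0.01],[0,-0.04,0],[0,-0.05,0],[0.01,-0.05,0],[0.02,-0.03,0],[0,0,0]],"turn":[0,0,0,0,0,0,0,0]}' 0 50; python3 -c "
from h import *
state()
snap('scene','scene20');snap('top','top20')
im=cv2.imread('pics/scene20.png');cv2.imwrite('pics/scene20c.png',cv2.resize(im[130:310,200:420],None,fx=3.5,fy=3.5))
"
```

```text
time_s: 19.2
tool_pos: [0.4585, 0.0352, 0.0543]
tool_rot: [127.2, 86.9, -66.7]
force: [-0.5, 0.7, -2.0]
grip_width: 0.0173
t 19.2 tcp [0.4585 0.0352 0.0543] jaw [-0.241 -0.97   0.043] -103.94 x [ 0.021 -0.05  -0.999] F [-0.5  0.7 -2. ] T [0.12 0.09 0.03] w 0.0173
```

View pics/scene20c.png

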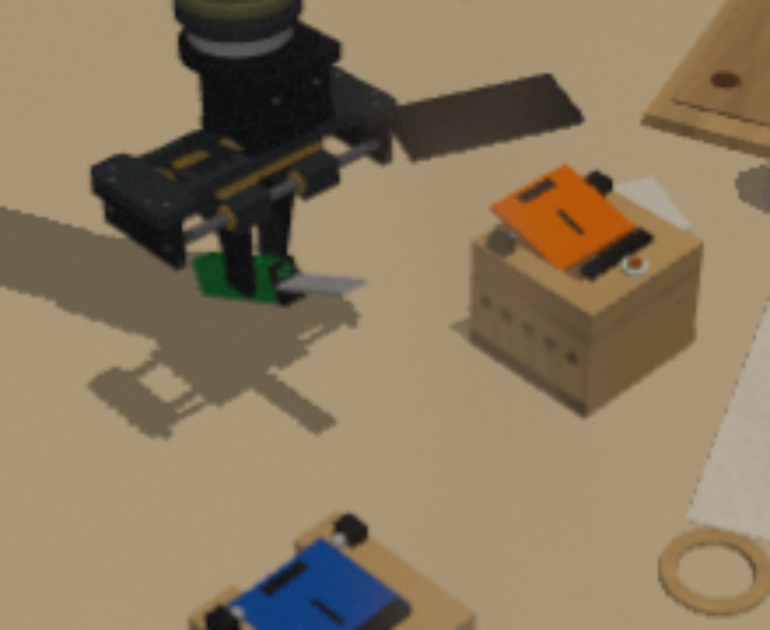

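View pics/top20.png

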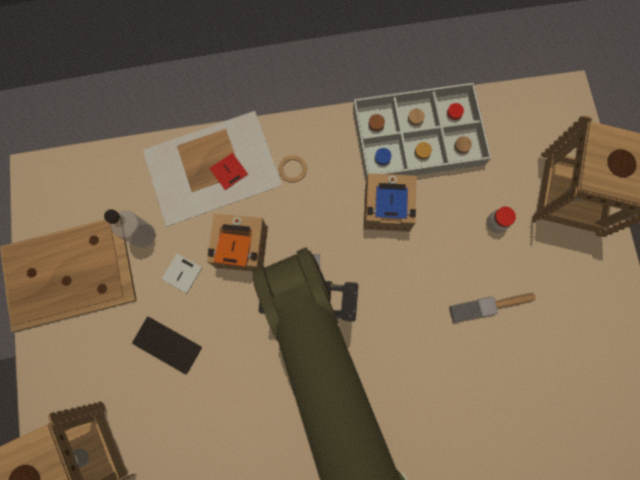

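```bash
python3 -m pendant '{"xyz":[[0.01,0,-0.02],[0,0,-0.02],[0,0,-0.005],[0,0,0]],"turn":[0,0,0,0]}' 0 50; python3 -m pendant '{"xyz":[[0,0,-0.002],[0,0,-0.004],[0,0,-0.004],[0,0,-0.004]],"turn":[0,0,0,0]}' 0 8; python3 -c "
from h import *
state()
snap('scene','scene21')
im=cv2.imread('pics/scene21.png');cv2.imwrite('pics/scene21c.png',cv2.resize(im[130:310,200:420],None,fx=3.5,fy=3.5))
"
```

```text
time_s: 19.8
tool_pos: [0.4661, 0.0432, 0.0082]
tool_rot: [126.2, 87.0, -67.0]
force: [0.5, 0.0, -1.5]
grip_width: 0.0176
time_s: 20.3
tool_pos: [0.4698, 0.0433, -0.0036]
tool_rot: [132.8, 86.8, -60.3]
force: [1.9, -0.8, 1.1]
grip_width: 0.0179
t 20.3 tcp [ 0.4698  0.0433 -0.0036] jaw [-0.229 -0.973  0.041] -103.22 x [ 0.028 -0.049 -0.998] F [ 1.9 -0.8  1.1] T [-0.04 -0.32  0.02] w 0.0179
```

View pics/scene21c.png

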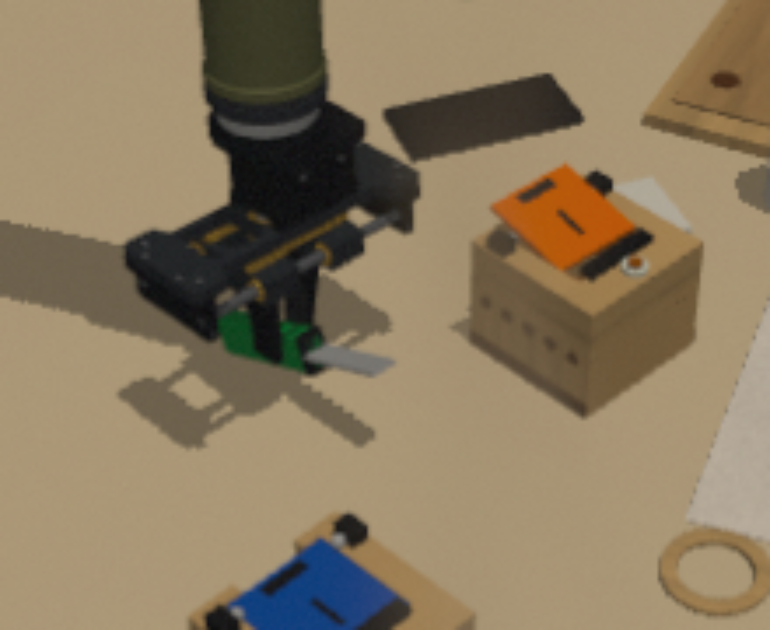

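Flattening as expected with light grip; carry on down.

```bash
python3 -m pendant '{"xyz":[[0,0,-0.004],[0,0,-0.004],[0,0,-0.004],[0,0,-0.004],[0,0,-0.003],[0,0,0]],"turn":[0,0,0,0,0,0]}' 0 8; python3 -c "
from h import *
state()
snap('scene','scene22')
im=cv2.imread('pics/scene22.png');cv2.imwrite('pics/scene22c.png',cv2.resize(im[130:310,200:420],None,fx=3.5,fy=3.5))
"
```

```text
time_s: 21.1
tool_pos: [0.469, 0.0435, -0.0248]
tool_rot: [131.7, 86.9, -61.5]
force: [1.0, -0.8, 0.4]
grip_width: 0.0179
t 21.1 tcp [ 0.469   0.0435 -0.0248] jaw [-0.229 -0.973  0.041] -103.25 x [ 0.026 -0.048 -0.999] F [ 1.  -0.8  0.4] T [ 0.04 -0.14  0.01] w 0.0179
```

View pics/scene22c.png

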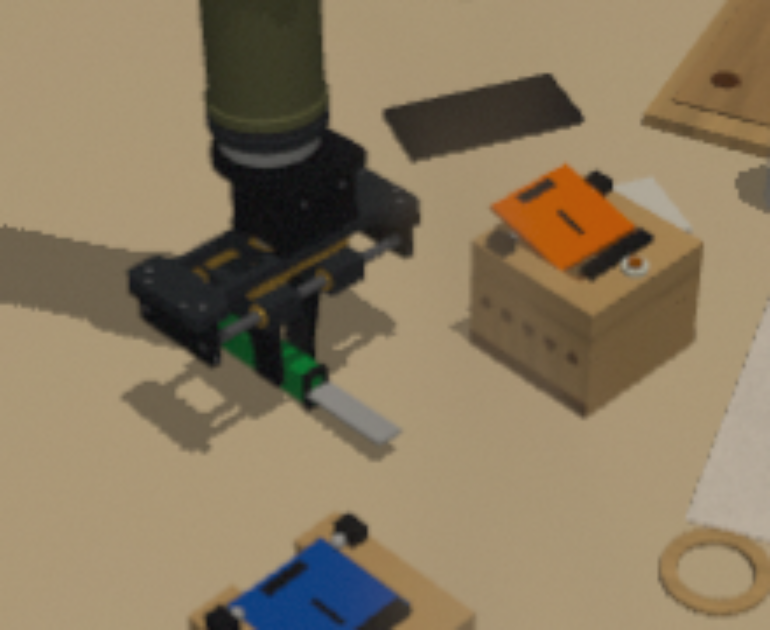

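```bash
python3 -m pendant '{"xyz":[[0,0,0],[0,0,0],[0,0,0],[0,0,0],[0,0,0.001],[0,0,0.02],[0,0,0.04],[0,0,0.05],[0,0,0.03],[0,0,0]],"turn":[0,0,0,0,0,0,0,0,0,0]}' 0.5 8; python3 -m pendant '{"xyz":[[-0.01,-0.05,0],[0,-0.06,0],[0,-0.06,0],[0,-0.06,0],[0,0,0],[0,0,0]],"turn":[0,0,0,0,0,0]}' ; python3 -c "
from h import *
state()
snap('scene','scene23');snap('top','top23')
for c in ('scene','top'):
  for n in ('pry_tool','pry_tip','cover_orange','cover_orange_lip','cover_blue','phone','water_bottle','glue_pot','glue_brush'):
    print(c,n,[(round(d['score'],2),w(c,d['at']).round(4).tolist()) for d in pinpoint(c,n)[:3]])
im=cv2.imread('pics/scene23.png');cv2.imwrite('pics/scene23c.png',cv2.resize(im[130:310,200:420],None,fx=3.5,fy=3.5))
"
```

```text
time_s: 22.4
tool_pos: [0.4662, 0.044, 0.1201]
tool_rot: [128.4, 87.0, -64.8]
force: [0.3, 0.2, -0.5]
grip_width: 0.0435
time_s: 23.15
tool_pos: [0.4516, -0.1901, 0.1143]
tool_rot: [123.8, 87.3, -69.1]
force: [-0.0, 0.9, 0.2]
grip_width: 0.0438
t 23.15 tcp [ 0.4516 -0.1901  0.1143] jaw [-0.223 -0.974  0.04 ] -102.92 x [ 0.017 -0.045 -0.999] F [-0.   0.9  0.2] T [0.12 0.07 0.03] w 0.0438
scene pry_tool [(0.75, [0.4584, 0.0479, -0.0023]), (0.55, [0.565, 0.2064, 0.0836])]
scene pry_tip [(0.92, [0.5682, 0.0173, 0.0117])]
scene cover_orange [(0.97, [0.5967, 0.1994, 0.091]), (0.67, [0.8128, 0.1957, -0.0011]), (0.45, [0.5775, 0.3332, -0.004])]
scene cover_orange_lip [(0.94, [0.5612, 0.2004, 0.1014]), (0.8, [0.7809, 0.1818, 0.0004]), (0.63, [0.6046, 0.3163, -0.0011])]
scene cover_blue [(0.94, [0.6513, -0.1689, 0.0827])]
scene phone [(0.75, [0.4165, 0.3886, -0.0011])]
scene water_bottle [(0.56, [0.6838, 0.4185, 0.0002]), (0.47, [0.6483, -0.169, 0.087])]
scene glue_pot [(0.82, [0.5808, -0.4275, 0.0021])]
scene glue_brush [(0.47, [0.6823, 0.4176, 0.0003])]
top pry_tool [(0.83, [0.4508, 0.048, 0.0031]), (0.19, [0.5805, -0.4215, 0.0027])]
top pry_tip [(0.95, [0.5684, 0.0176, 0.0155])]
top cover_orange [(0.97, [0.579, 0.3391, 0.0018]), (0.88, [0.812, 0.1962, -0.0008]), (0.62, [0.5951, 0.1978, 0.0919])]
top cover_orange_lip [(0.95, [0.78, 0.1848, -0.0036]), (0.89, [0.5616, 0.2018, 0.1045]), (0.66, [0.6078, 0.3159, 0.0022])]
top cover_blue [(0.6, [0.652, -0.1627, 0.0879]), (0.2, [0.6583, -0.1666, -0.001])]
top phone [(0.75, [0.4148, 0.3914, 0.0017])]
top water_bottle [(0.76, [0.6827, 0.4223, -0.0001]), (0.47, [0.5812, -0.4219, 0.0046])]
top glue_pot [(0.75, [0.5838, -0.4227, 0.0029])]
top glue_brush [(0.72, [0.3898, -0.3723, 0.0018])]
```

View pics/scene23c.png

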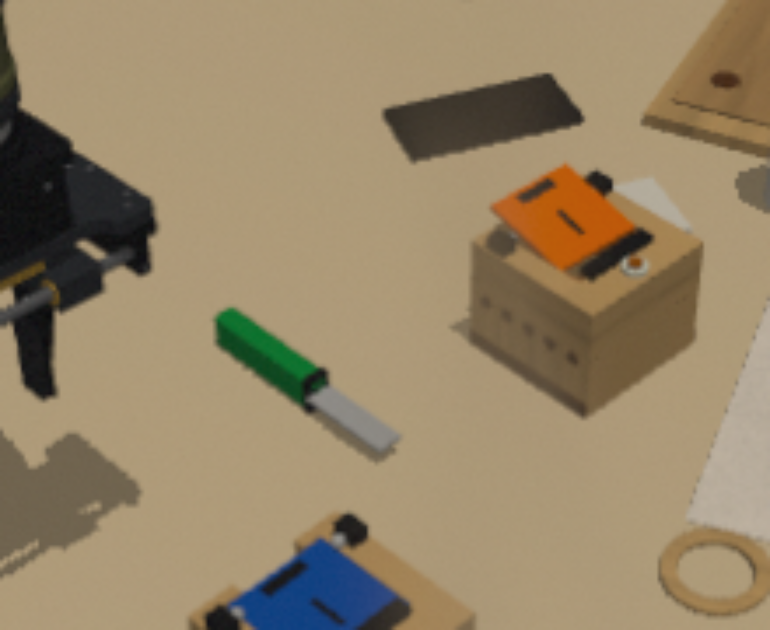

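View pics/top23.png

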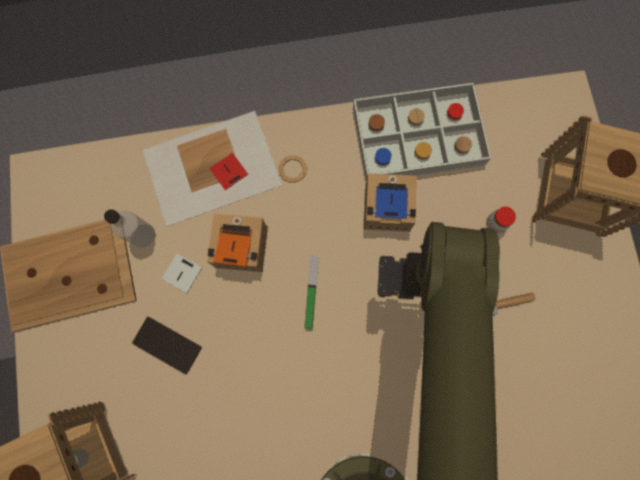

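```bash
python3 -c "
from h import *
state()
from cell import sign_off
print(sign_off())"
```

```text
t 24.15 tcp [ 0.4522 -0.1911  0.1155] jaw [-0.224 -0.974  0.041] -102.93 x [ 0.019 -0.046 -0.999] F [-0.7 -0.2 -1. ] T [ 0.09  0.04 -0.03] w 0.0437
the job is handed in; nothing more can be done
None
```

The orange cover is levered out of its clips and stays up by itself. The pry tool lies flat on open table, released, and the job was handed in at about 24 s.

**Method:** I gripped the green handle and put the blade about 42 mm into plinth_a's notch. Pushing the handle down over the sill by some 37 mm lifted the cover, and the fingers never touched it. I then drew the blade out, pressed the tool flat under a light grip, let go and moved the arm clear.

**Last checks:**
- **Orange cover:** both cameras put its notched edge at 101 to 105 mm, against 86 shut, and it kept still after the blade left.
- **Pry tool:** both cameras put its origin within 3 mm of table height and the blade tip at 12 to 16 mm, so it lies flat.
- **Other things:** the blue cover is shut. It, the phone, bottle, pot and brush are within about 5 mm of where they were first found. The scene camera's one report for the brush was a low-score false one on the bottle, so I went by the top camera there.

**What went wrong or disagreed:**
- **First grasp:** it closed on air. The pictures showed the finger tips about 30 mm higher than the reported height, so I took heights from the tool's rest on the table after that.
- **Cover dragged:** the first pull-out dragged the cover about 11 mm towards the robot, clear of its keeper strip. It is therefore loose at the far edge too.
- **Wrist force:** pressing the handle's rear end on the table to free the blade briefly took the wrist force to about 57 N, against the 120 N limit.

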